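# Close the tile joint and run the joint stylus along it

## Robot

A 6-joint arm with a two-finger parallel gripper is mounted at the origin on the work surface. World frame = base frame: x ahead of the robot, y to its left, z up, the work surface at z = 0. Lengths are in mm, angles in rad, forces in N, time in s.
With the tool pointing down it reaches from about 325 to 1000 mm from the base axis. Payload 5.1 kg.
Tool frame: the origin (TCP) lies at the very end of the fingers, on their centre line; the grasp point (between the pads) lies 19 mm behind it; z points along the fingers, y is the direction in which the jaws open and shut (so a half turn about z gives the same grasp; the last joint's range is limited). The gripper opens to 85 mm and grips with 20 to 120 N. Pads are 22 mm wide; open, the fingers measure 114 mm over their backs; the gripper's body (76 mm by 85 mm) begins 54 mm behind the grasp point. The pads swing forward as they close: fully open they stand 13 mm farther back than shut.
Start: joints at [-0.083, 0.124, 1.65, -0, 1.367, -0.083], TCP at [649.988, -0.028, 231.322] pointing down, gripper open.
Joint ranges: [-2.61, 2.61], [-1.02, 2.33], [0.03, 2.71], [-1.35, 4.49], [0.32, 2.68], [-2.91, 2.91]. Speed limits (rad/s): [2.57, 2.57, 3.14, 3.14, 3.14, 3.14].

## Interface

Orientations are given as [roll, pitch, yaw] about the fixed x, y, z axes, in that order (R = Rz(yaw) Ry(pitch) Rx(roll)).
In Python, from station import monitor, vision, order gives the robot as it stands. The module is installed in compiled form; this text tells all that it offers.
- The arm moves only by the tool jog_arm, never from a script. Its argument "targets" is a list of rows, each an object of numbers: "x", "y", "z": the shift along the world's x, y, z in mm; "twist": the turn about the world's z in degrees; "fingers": the gripper command: -1 is shut, 1 is fully open, values between are in proportion. A call has exactly 5 rows; each row shifts and turns the commanded pose from where the row before left it; what a row does not reach is not made up. A row lasts 1/12 s, in which the tool goes at most 41.7 mm and 7.16 degrees, less where a joint would pass 70% of its speed; a pose out of reach is approached as far as the arm can. A call is refused whole if a number of a shift passes 41.7 or a number of a turn 7.16, either way. A call with a gripper value outside its range is refused whole. The fingers move at their own pace and stop on an object; "force" is the grip in N (left out, the last holds). Time passes only in rows, so rows that do not move let the fingers close, or fill a call up. It gives the time, the measured TCP pose, the force and the opening at its end, in the units of the state.
- monitor.get_obs(): the state, without advancing time (a new reading comes with each control period).
- vision.snapshot(name): name is "scene" or "side" or "wrist"; returns (picture, depth): 420x560x3 uint8, red, green, blue; 420x560 float32, mm along the optical axis (not along the pixel's ray), 0 where there is no reading.
- vision.camera_info(name): a dict with "mtx" (3x3 intrinsics, pixels), "world_from_camera" (4x4, takes a point from camera to world coordinates); the wrist camera has in their place "mount" (4x4, takes a point from camera to tool coordinates, whose origin is the TCP and whose axes are the flange's). Camera axes: x right, y down, z forward; pixel columns grow to the right and rows downward; lengths in mm; the calibration is good to about 2 mm. The wrist camera is an equidistant fisheye: a pixel r from the principal point sees the ray r / f radians off the axis. A picture is of the moment at which its call begins: read the wrist's pose just before it. camera_info takes no time and is no camera call.
- order.sign_off(): hands the job in, once; it reports no verdict.
Trained networks look in the newest picture that a camera, given by its name, has taken for a name from the list of things; names that differ only in an ending like _2 or _b are one class to them, and where a whole thing is asked for, a point or a joint stands for the part that bears it (a point fixed in the world has none). Each returns a list of dicts, best first, with "score" (0 to 1); they miss things now and then, are a little off and sometimes report something else, mostly with a low value. They report only what shows in the picture. A call takes as long as a camera call. They do not tell look-alikes from the thing itself.
- vision.masks_of(name, camera): "mask" (420x560 bool, what is visible of it) and "centre" ([column, row] in pixels, amid what is visible of it).
The state is a dict: "t": time; "q": joint angles; "joint_velocities": joint speeds; "joint_efforts": joint torques, N m; "eef_pos": TCP position; "orientation": TCP orientation; "force": force on the tool from outside, world axes, zero at the start; "torque": the same for the moment, N m; "opening": finger opening in mm.
Only numpy, scipy, OpenCV 4.12 (cv2) and the standard library are available. Lean on these libraries where they do the work, as an engineer would, in place of code of your own. Each camera call takes 0.05 s, during which the arm holds its last target. There are 200 camera calls.

## Task

Turn the terracotta tile panel so that its blue edge lies flush along the foot of the yellow splashback upstand, then take the orange joint stylus from its stand and check the joint: with the stylus leaning back about 35 degrees from the wall and its sprung tip pressed lightly into the corner where panel and upstand meet, run it slowly (about 3 cm a second) along the whole blue edge, from the end with the white dot to the other end. Put the stylus back upright in its stand and leave the panel flush and the things around undisturbed.

Things in the scene. Friction and masses are not known exactly. Their poses are not given: they have to be found in the camera images.
- upstand: fixed splashback upstand on the worktop: a straight wall 340 mm long, 30 mm thick and 110 mm high with four yellow tiles on its working face; feet behind. Origin: centre of its underside at worktop height. x runs along the wall, z up; the flat yellow working face is the plane y = -15 mm, looking to -y, and the worktop before it (-y side) is free for the panel.
- panel: loose square panel, four terracotta tiles on plywood, 170 x 170 x 18 mm, about 0.5 kg (varies). Origin: centre of its underside. Blue edge: the face y = +85 mm; 18 mm white dot beside its -x end (x -70, y +62). It starts turned 0.8 to 1.7 rad counter-clockwise, seen from above, from home; at home its axes are parallel to the upstand's, same way round (x along the joint, dot end to other end).
- knob (a point): centre of the top of the panel's knob: black, square, 26 x 26 mm with sides along the panel's x and y, standing in the panel's middle from z = 18 to z = 54 mm; grip it to lift, turn or slide the panel
- joint_start (a point): the end of the panel's blue edge beside the white dot, on the top corner of the edge: panel x -85, y +85, z +18 mm
- joint_end (a point): the other end of the panel's blue edge, on the top corner of the edge: panel x +85, y +85, z +18 mm
- stylus: loose joint stylus, 0.12 kg (varies), standing in its stand. Origin on its axis, at the underside of its black round collar (34 mm across, 6 mm thick, z 0 to 6 mm). Above the collar an orange square handle 20 x 20 mm, z 6 to 70 mm, sides along x and y (at the start parallel to the stand's sides); below it a round steel shank 14 mm across down to z -44, then the sprung tip. z points up the handle.
- tip (a point): centre of the white ball of 8 mm diameter at the stylus's lower end, 56 mm below the stylus origin on its axis when not pressed in (lowest point at z -60 mm). In the corner of the joint its centre lies 4 mm off the upstand's face and 4 mm above the panel's top, that is at panel y +81, z +22 mm.
- plunger (a joint): how far the sprung tip is pressed into the shank, along the stylus axis: 0 free, 0.010 m fully in; about 0.8 N to start it, 2.8 N fully in (200 N/m)
- stand: fixed grey stand, 70 x 70 x 72 mm. Origin: centre of its underside; x and y along its sides. A round hole of 20 mm, 66 mm deep, slightly chamfered, goes down the middle of its top at z = 72 mm; the stylus hangs in it upright with its collar flat on the top.
- mug: bystander: blue mug, 80 mm across, 90 mm high; origin centre of underside
- spacer_jar: bystander: small jar with green cap, 52 mm across, 60 mm high, on the robot's side; origin centre of underside
- screwdriver: bystander: screwdriver lying on the worktop, about 200 mm long; origin under its middle
- pepper_mill: bystander: dark wooden pepper mill, 56 mm across, 168 mm high; origin centre of underside
- tile_stack: bystander: stack of spare yellow tiles, 100 x 100 x 32 mm; origin centre of underside
- fruit_bowl: bystander: wooden bowl with fruit, 190 mm across, about 80 mm high; origin centre of underside
Things that resemble listed ones, but are neither listed nor needed, are in the scene too. What is shaped like the stylus but pink or turquoise is not meant.

How it is judged (in metres and radians):
On the way, in this order (a step that is already met when the one before it is completed fails the run):
1. the panel lies flat with its whole blue edge against the upstand (gap at most 3.5 mm at both ends) (y of each of joint_start, joint_end in the frame of upstand above -0.0185 m and z of joint_start in the frame of upstand between 0.014 and 0.022 m and z of joint_end in the frame of upstand between 0.014 and 0.022 m and x of joint_start in the frame of upstand above -0.172 m and x of joint_end in the frame of upstand below 0.172 m and angle between panel's own z axis and vertical below 0.04 rad), for 0.2 s.
2. the tip, sprung in by over 1 mm, is in the corner (7 mm) at the end with the white dot (within the first 27 mm), stylus leaning 17 to 55 degrees, panel still flush (all of step 1 and x of tip in the frame of panel between -0.092 and -0.058 m and y of tip in the frame of panel between 0.074 and 0.088 m and z of tip in the frame of panel between 0.015 and 0.029 m and value of joint plunger above 0.001 m and angle between stylus's own z axis and vertical between 0.3 and 0.96 rad), for 0.04 s.
3. the tip, sprung in by over 1 mm, is in the corner (7 mm) in the joint -40 mm from the panel's middle, stylus leaning 17 to 55 degrees, panel still flush (all of step 1 and x of tip in the frame of panel between -0.046 and -0.034 m and y of tip in the frame of panel between 0.074 and 0.088 m and z of tip in the frame of panel between 0.015 and 0.029 m and value of joint plunger above 0.001 m and angle between stylus's own z axis and vertical between 0.3 and 0.96 rad), for 0.04 s.
4. the tip, sprung in by over 1 mm, is in the corner (7 mm) in the joint -20 mm from the panel's middle, stylus leaning 17 to 55 degrees, panel still flush (all of step 1 and x of tip in the frame of panel between -0.026 and -0.014 m and y of tip in the frame of panel between 0.074 and 0.088 m and z of tip in the frame of panel between 0.015 and 0.029 m and value of joint plunger above 0.001 m and angle between stylus's own z axis and vertical between 0.3 and 0.96 rad), for 0.04 s.
5. the tip, sprung in by over 1 mm, is in the corner (7 mm) in the joint 0 mm from the panel's middle, stylus leaning 17 to 55 degrees, panel still flush (all of step 1 and x of tip in the frame of panel between -0.006 and 0.006 m and y of tip in the frame of panel between 0.074 and 0.088 m and z of tip in the frame of panel between 0.015 and 0.029 m and value of joint plunger above 0.001 m and angle between stylus's own z axis and vertical between 0.3 and 0.96 rad), for 0.04 s.
6. the tip, sprung in by over 1 mm, is in the corner (7 mm) in the joint 20 mm from the panel's middle, stylus leaning 17 to 55 degrees, panel still flush (all of step 1 and x of tip in the frame of panel between 0.014 and 0.026 m and y of tip in the frame of panel between 0.074 and 0.088 m and z of tip in the frame of panel between 0.015 and 0.029 m and value of joint plunger above 0.001 m and angle between stylus's own z axis and vertical between 0.3 and 0.96 rad), for 0.04 s.
7. the tip, sprung in by over 1 mm, is in the corner (7 mm) in the joint 40 mm from the panel's middle, stylus leaning 17 to 55 degrees, panel still flush (all of step 1 and x of tip in the frame of panel between 0.034 and 0.046 m and y of tip in the frame of panel between 0.074 and 0.088 m and z of tip in the frame of panel between 0.015 and 0.029 m and value of joint plunger above 0.001 m and angle between stylus's own z axis and vertical between 0.3 and 0.96 rad), for 0.04 s.
8. the tip, sprung in by over 1 mm, is in the corner (7 mm) at the far end of the joint (within the last 27 mm), stylus leaning 17 to 55 degrees, panel still flush (all of step 1 and x of tip in the frame of panel between 0.058 and 0.092 m and y of tip in the frame of panel between 0.074 and 0.088 m and z of tip in the frame of panel between 0.015 and 0.029 m and value of joint plunger above 0.001 m and angle between stylus's own z axis and vertical between 0.3 and 0.96 rad), for 0.04 s.
At the end, for the whole second after the job is handed in: The panel lies flat with its blue edge along the upstand (gap at most 3.5 mm at both ends, the edge wholly within the upstand's length to 2 mm), the stylus stands upright (within 0.1 rad) in its stand with its collar on the top (4 mm) and its axis within 6 mm of the hole's, and both are at rest (all of step 1 and horizontal distance between stylus and stand below 0.006 m and z of stylus in the frame of stand between 0.068 and 0.076 m and angle between stylus's own z axis and vertical below 0.1 rad and linear speed of each of stylus, panel below 0.02 m/s); the robot touches nothing.
It fails at once if a bystander is moved by more than 30 mm (distance of any of mug, spacer_jar, screwdriver, pepper_mill, tile_stack, fruit_bowl from where it was at the start of the episode above 0.03 m).
It fails at once if the stylus travels faster than 0.10 m/s while its tip is pressed in on the panel (value of joint plunger above 0.001 m and contact force between stylus and panel above 0.2 N and linear speed of stylus above 0.1 m/s).
It fails at once if the stylus is forced against the panel or the upstand with more than 25 N (contact force between stylus and panel above 25 N or contact force between stylus and upstand above 25 N).
It also fails if it takes over 72 s, if anything falls off the work surface, if the arm or the gripper's body presses on something with over 40 N, if the wrist force passes 120 N, or if a joint passes its speed limit or range.

## Working session

There is one attempt and no reset: what is moved stays moved. The work goes in short steps, Python scripts to look and compute and a tool call to move; the robot and the scene stay as the last step left them, time stands still between calls to the robot, and variables do not carry over. Pictures are saved under pics/ and viewed, about 8 in all and at most 12, crops included, and the job is handed in when it is done.

Besides the shell and the picture viewer there is one more tool, called after "Call:" as name(argument=value, ...) on one line, values as JSON. jog_arm: Moves the arm, as the interface text tells. Its arguments: {"type":"object","properties":{"targets":{"type":"array","items":{"type":"object","properties":{"x":{"type":"number"},"y":{"type":"number"},"z":{"type":"number"},"twist":{"type":"number"},"fingers":{"type":"number"}}}},"force":{"type":"number"}},"required":["targets"]}

```bash
mkdir -p pics
cat > h.py <<'E'
import numpy as np, cv2
from station import monitor, vision, order
def snap(cam,fn=None):
    p,d=vision.snapshot(cam); p=np.array(p)
    if fn: cv2.imwrite('pics/'+fn,p[:,:,::-1])
    return p,np.array(d)
def cloud(cam,d):
    i=vision.camera_info(cam);K=np.array(i['mtx']);T=np.array(i['world_from_camera'])
    v,u=np.mgrid[:d.shape[0],:d.shape[1]]
    P=np.stack([(u-K[0,2])/K[0,0]*d,(v-K[1,2])/K[1,1]*d,d],-1)
    W=P@T[:3,:3].T+T[:3,3]; W[d<=0]=np.nan
    return W
E
python3 - <<'E'
from h import *
for c in ('scene','side'):
    p,d=snap(c,c+'0.png'); W=cloud(c,d); np.savez(c+'0.npz',p=p,d=d,W=W)
    i=vision.camera_info(c); print(c,np.round(np.array(i['world_from_camera']),2).tolist())
    for n in ('upstand','panel','knob','stylus','stand','mug','spacer_jar','screwdriver','pepper_mill','tile_stack','fruit_bowl'):
        for r in vision.masks_of(n,c):
            m=np.array(r['mask']); w=W[m]; w=w[~np.isnan(w[:,0])]
            print(n,round(r['score'],2),np.round(r['centre']),m.sum(),np.round(np.median(w,0)) if len(w) else '')
print(monitor.get_obs())
E
```

```text
scene [[0.58, 0.6, -0.55, 1326.54], [0.82, -0.44, 0.38, -452.8], [-0.02, -0.67, -0.74, 1074.26], [0.0, 0.0, 0.0, 1.0]]
upstand 0.91 [324. 197.] 2466 [624. 196.  82.]
panel 0.89 [272. 232.] 2684 [608.  15.  19.]
knob 0.77 [273. 231.] 2689 [608.  15.  19.]
stylus 0.86 [147. 232.] 273 [ 454. -286.   90.]
stylus 0.76 [135. 266.] 289 [ 535. -368.   92.]
stylus 0.76 [172. 225.] 268 [ 455. -217.   86.]
stylus 0.67 [173. 246.] 239 [ 550. -259.  107.]
stand 0.88 [179. 259.] 882 [ 566. -265.   67.]
mug 0.86 [250. 294.] 1371 [ 766. -154.   51.]
spacer_jar 0.55 [176. 200.] 306 [ 357. -164.   54.]
screwdriver 0.7 [176. 314.] 540 [ 690. -332.   21.]
pepper_mill 0.83 [297. 269.] 847 [794. -26.  95.]
tile_stack 0.76 [328. 139.] 787 [382. 410.  31.]
fruit_bowl 0.93 [400. 177.] 2168 [675. 463.  53.]
side [[0.99, -0.07, 0.11, 457.78], [-0.13, -0.65, 0.75, -802.91], [0.02, -0.76, -0.65, 827.61], [0.0, 0.0, 0.0, 1.0]]
upstand 0.59 [271. 184.] 4416 [561. 187.  68.]
upstand 0.33 [282. 327.] 1468 [ 537. -282.   69.]
panel 0.45 [369. 226.] 1119 [776. -33.  83.]
knob 0.76 [291. 243.] 3351 [597.   8.  18.]
sty
[... 505 characters left out ...]
2. 160.] 814 [374. 392.  29.]
{'t': 1.2, 'q': array([-8.26044503e-02,  1.23801275e-01,  1.65030953e+00, -1.01053744e-05,
        1.36744091e+00, -8.26063112e-02]), 'joint_velocities': array([ 0.00067538,  0.00084847, -0.00054247,  0.00134595, -0.00114368,
       -0.00054621]), 'joint_efforts': array([ 1.40827640e-03, -4.23594189e+01, -3.65755033e+01,  3.07318646e-05,
        6.85782816e-04, -4.52098007e-06]), 'eef_pos': array([ 6.50000064e+02, -3.47015953e-02,  2.31315747e+02]), 'orientation': array([3.14155267e+00, 1.32414290e-05, 1.57080023e+00]), 'force': array([ 0.52966299, -0.40642235,  0.3094593 ]), 'torque': array([-0.05715736,  0.06350802, -0.00407448]), 'opening': 85.27168188135886}
```

View pics/scene0.png

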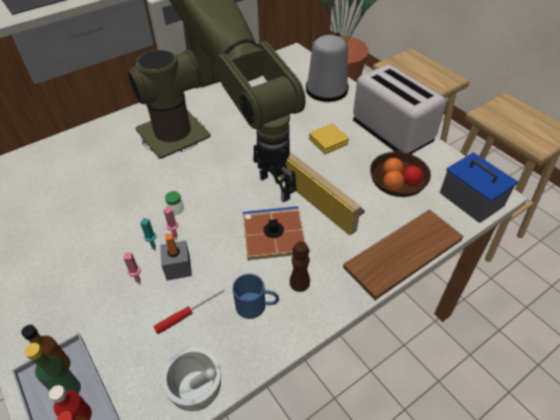

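View pics/side0.png

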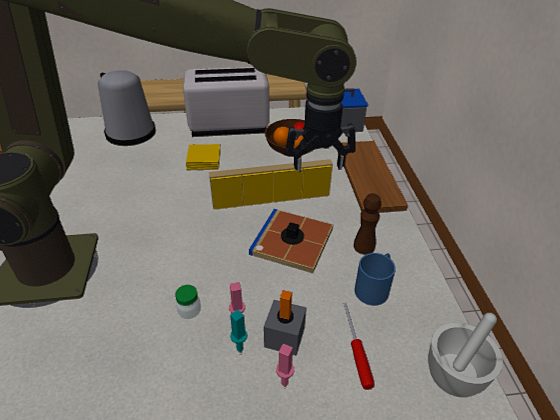

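Run:
```python
from h import *
for c in ('scene','side'):
    z=np.load(c+'0.npz');p=z['p'];W=z['W']
    hsv=cv2.cvtColor(p,cv2.COLOR_RGB2HSV); H,S,V=[hsv[...,k].astype(int) for k in range(3)]
    X,Y,Z=W[...,0],W[...,1],W[...,2]
    with np.errstate(all='ignore'):
        yel=(H>20)&(H<32)&(S>140)&(X>420)&(X<800)&(Y>100)&(Y<330)&(Z>15)&(Z<95)
        wp=W[yel]; c0=np.median(wp,0)
        for _ in range(3):
            vx,vy,x0,y0=cv2.fitLine(wp[:,:2].astype(np.float32),cv2.DIST_HUBER,0,.01,.01).ravel()
            r=(wp[:,:2]-[x0,y0])@[-vy,vx]; wp=wp[abs(r)<6]
        s=(wp[:,:2]-[x0,y0])@[vx,vy]
        print(c,'wall',len(wp),'dir',np.degrees(np.arctan2(vy,vx)),'pt',x0,y0,'res',r.std(),'ends',[ (x0+vx*t,y0+vy*t) for t in (s.min(),s.max())],'z',np.nanmin(wp[:,2]))
        near=(abs(X-600)<160)&(abs(Y-10)<150)
        pan=near&(Z>10)&(Z<26)
        pts=W[pan][:,:2].astype(np.float32)
        m=np.zeros(pan.shape,np.uint8);m[pan]=1
        n,l,st,ce=cv2.connectedComponentsWithStats(m); k=1+np.argmax(st[1:,4]); pm=l==k
        w=W[pm]; print(' panel z',np.median(w[:,2]),len(w),cv2.minAreaRect(w[:,:2].astype(np.float32)),cv2.boxPoints(cv2.minAreaRect(w[:,:2].astype(np.float32))).round().tolist())
        blue=near&(H>100)&(H<125)&(S>110)&(Z>-5)&(Z<25); b=W[blue]; b=b[(abs(b[:,0]-600)<140)&(b[:,1]>-110)]
        print(' blue',len(b),b.mean(0),b.min(0),b.max(0))
        if len(b)>5:
            q=cv2.fitLine(b[:,:2].astype(np.float32),cv2.DIST_HUBER,0,.01,.01).ravel();print('  line',np.degrees(np.arctan2(q[1],q[0])),q[2:])
        kn=near&(Z>46)&(Z<62)&(abs(X-600)<60)&(abs(Y-10)<60); k=W[kn]; print(' knob',len(k),k.mean(0),np.ptp(k,0),cv2.minAreaRect(k[:,:2].astype(np.float32)))
        o=(H>3)&(H<18)&(S>150)&(abs(X-545)<60)&(abs(Y+270)<60)&(Z>80); k=W[o]; print(' stylus',len(k),k.mean(0),k.min(0),k.max(0))
        t=k[k[:,2]>k[:,2].max()-5]; print('  top',len(t),t.mean(0))
        g=(abs(X-545)<60)&(abs(Y+270)<60)&(Z>67)&(Z<77); k=W[g]; k=k; print(' stand top',len(k),np.median(k[:,2]),cv2.minAreaRect(k[:,:2].astype(np.float32)))
```

```text
scene wall 1138 dir 4.3457117 pt 615.62054 191.49783 res 1.558811769666912 ends [(np.float64(422.61882647033076), np.float64(176.8310993059397)), (np.float64(735.8267446350691), np.float64(200.63263461860134))] z 15.278565282562568
 panel z 19.09801220324573 2464 ((600.6471557617188, 25.635398864746094), (170.1446990966797, 176.93643188476562), 61.686100006103516) [[482.0, -7.0], [638.0, -91.0], [719.0, 59.0], [563.0, 142.0]]
 blue 58 [529.51197501  63.77687609  18.60188401] [489.2672182   -3.97024668  14.32661497] [567.8157178  133.19763717  24.21540501]
  line 61.94682 [522.2025   50.63146]
 knob 78 [601.78298363  24.19891684  53.5141013 ] [35.71369609 32.98185005 14.48484463] ((600.3580932617188, 24.587900161743164), (25.93145179748535, 28.815643310546875), 55.843814849853516)
 stylus 132 [ 550.69095392 -259.04851905  117.22340353] [ 537.55516981 -269.19661115   80.87860037] [ 556.34525092 -246.59924294  145.33420963]
  top 27 [ 546.53337371 -257.66384565  142.4276599 ]
 stand top 447 72.20699834772336 ((544.3721923828125, -258.1151428222656), (70.42666625976562, 76.53640747070312
[... 436 characters left out ...]
0, 143.0]]
 blue 180 [526.00345299  52.66458798  16.18932049] [487.12184225 -14.95285054  -2.74409606] [624.41392436 146.63327686  23.64690763]
  line 61.2969 [525.17737   53.101765]
 knob 90 [601.01705156  20.77163925  52.1970093 ] [30.0560939  33.63355423 11.41067183] ((601.3482666015625, 22.28180694580078), (29.529651641845703, 25.35228729248047), 64.807373046875)
 stylus 294 [ 542.49716532 -265.99834813  118.68483988] [ 532.29847918 -273.07279915   80.39846146] [ 556.34919583 -247.6407838   144.24722663]
  top 78 [ 544.12483493 -260.57804288  141.45951533]
 stand top 824 71.69788443001875 ((543.9937133789062, -259.9139404296875), (73.71516418457031, 70.83111572265625), 66.26895904541016)
```

Four things look like the stylus. Pink ones are at scene (135,266) and (172,225), a turquoise one is at (147,232), and an orange one stands in the grey stand at scene (173,246) / side (288,308). Only the orange one in the stand fits the description. I'll confirm it with a crop before reaching for it. In the scene picture the panel is at (272,232) with its blue edge to the upper left and the white dot on the robot side (side picture (258,247)). The upstand's yellow face is at (324,197).

Panel first: go over the knob at (601,24), jaws along the panel's x (61.5°).

Call:
jog_arm(targets=[{"x": -9.8,"y": 4.7,"z": -15,"twist": 6.83,"fingers": 1},{"x": -9.8,"y": 4.7,"z": -15,"twist": 6.83,"fingers": 1},{"x": -9.8,"y": 4.7,"z": -15,"twist": 6.83,"fingers": 1},{"x": -9.8,"y": 4.7,"z": -15,"twist": 6.83,"fingers": 1},{"x": -9.8,"y": 4.7,"z": -15,"twist": 6.83,"fingers": 1}], force=40)

```text
t: 1.62
eef_pos: [600.5, 23.7, 155.7]
orientation: [3.141, 0.0, 2.173]
force: [0.6, -0.9, 0.5]
opening: 85.2
```

Call:
jog_arm(targets=[{"x": 0,"y": 0,"z": -20,"twist": 6.83,"fingers": 1},{"x": 0,"y": 0,"z": -20,"twist": 6.83,"fingers": 1},{"x": 0,"y": 0,"z": -20,"twist": 6.83,"fingers": 1},{"x": 0,"y": 0,"z": -10,"twist": 6.86,"fingers": 1},{"x": 0,"y": 0,"z": 0,"twist": 0,"fingers": 1}])

```text
t: 2.03
eef_pos: [598.7, 23.6, 82.9]
orientation: [-3.139, -0.005, 2.646]
force: [-0.2, 0.5, -0.7]
opening: 85.4
```

Run:
```python
from h import *
o=monitor.get_obs(); print(o['eef_pos'],o['orientation'],o['opening'],o['t'])
p,d=snap('wrist','w1.png')
s=cv2.imread('pics/side0.png'); sc=cv2.imread('pics/scene0.png')
a=cv2.resize(s[270:400,200:330],(520,520),interpolation=cv2.INTER_CUBIC)
cv2.imwrite('pics/crop1.png',a)
i=vision.camera_info('wrist'); print(i)
```

```text
[598.66565426  23.56850165  82.93238403] [-3.13902091 -0.00536195  2.64603503] 85.37128536719432 2.0333
{'mtx': array([[325.1922621 ,   0.        , 275.60616532],
       [  0.        , 325.1922621 , 207.88503465],
       [  0.        ,   0.        ,   1.        ]]), 'mount': array([[-1.43977562e-03, -9.61067595e-01, -2.76309619e-01,
         6.96604409e+01],
       [ 9.99998959e-01, -1.40962093e-03, -3.07745774e-04,
        -6.58905167e-01],
       [-9.37273335e-05, -2.76309775e-01,  9.61068624e-01,
        -1.42635579e+02],
       [ 0.00000000e+00,  0.00000000e+00,  0.00000000e+00,
         1.00000000e+00]])}
```

View pics/w1.png

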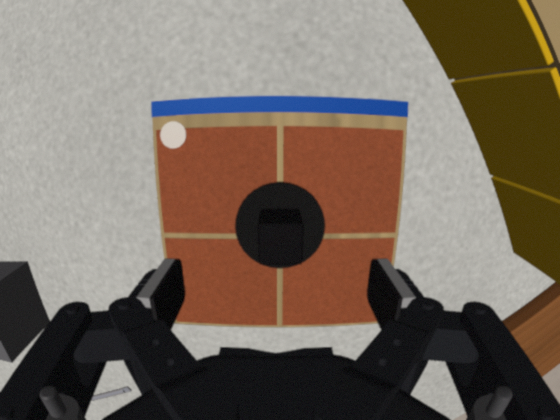

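View pics/crop1.png

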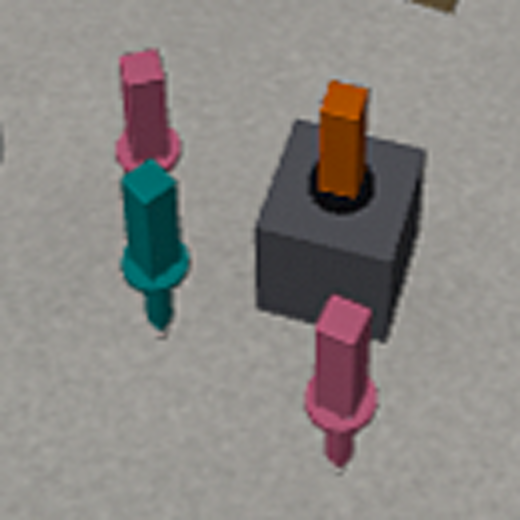

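Call:
jog_arm(targets=[{"x": 1,"y": 0,"z": -20,"twist": 0,"fingers": 1},{"x": 0,"y": 0,"z": -20,"twist": 0,"fingers": 1},{"x": 0,"y": 0,"z": -16,"twist": 0,"fingers": 1},{"x": 0,"y": 0,"z": 0,"twist": 0,"fingers": -0.5},{"x": 0,"y": 0,"z": 0,"twist": 0,"fingers": -1}])

```text
t: 2.5
eef_pos: [602.2, 23.5, 30.8]
orientation: [-3.142, -0.0, 2.642]
force: [0.5, 0.7, 0.7]
opening: 63.8
```

Call:
jog_arm(targets=[{"x": 0,"y": 0,"z": 0,"twist": 0,"fingers": -1},{"x": 0,"y": 0,"z": 0,"twist": 0,"fingers": -1},{"x": 0,"y": 0,"z": 0,"twist": 0,"fingers": -1},{"x": 0,"y": 0,"z": 0,"twist": 0,"fingers": -1},{"x": 0,"y": 0,"z": 0,"twist": 0,"fingers": -1}])

```text
t: 2.92
eef_pos: [603.6, 23.6, 32.4]
orientation: [3.14, 0.003, 2.644]
force: [0.9, 0.8, 5.9]
opening: 24.9
```

Call:
jog_arm(targets=[{"x": 0,"y": 0,"z": 6,"twist": 0,"fingers": -1},{"x": -2,"y": 7,"z": 0,"twist": -6.36,"fingers": -1},{"x": -2,"y": 7,"z": 0,"twist": -6.36,"fingers": -1},{"x": -2,"y": 7,"z": 0,"twist": -6.36,"fingers": -1},{"x": -2,"y": 7,"z": 0,"twist": -6.36,"fingers": -1}])

```text
t: 3.33
eef_pos: [592.2, 51.6, 34.9]
orientation: [-3.139, -0.002, 2.194]
force: [0.4, -0.2, -3.6]
opening: 25.1
```

Call:
jog_arm(targets=[{"x": -2,"y": 7,"z": 0,"twist": -6.36,"fingers": -1},{"x": -2,"y": 7,"z": 0,"twist": -6.36,"fingers": -1},{"x": -2,"y": 7,"z": 0,"twist": -6.36,"fingers": -1},{"x": -2,"y": 7,"z": 0,"twist": -6.36,"fingers": -1},{"x": -2,"y": 7,"z": 0,"twist": -6.36,"fingers": -1}])

```text
t: 3.75
eef_pos: [582.2, 86.6, 34.8]
orientation: [-3.138, 0.0, 1.64]
force: [-0.5, 0.4, -4.4]
opening: 25.2
```

Call:
jog_arm(targets=[{"x": 0,"y": 0,"z": 0,"twist": 0,"fingers": -1},{"x": 0,"y": 0,"z": -3,"twist": 0,"fingers": -1},{"x": 0,"y": 0,"z": -2,"twist": 0,"fingers": -1},{"x": 0,"y": 0,"z": 0,"twist": 0,"fingers": -1},{"x": 0,"y": 0,"z": 0,"twist": 0,"fingers": -1}])

```text
t: 4.17
eef_pos: [584.0, 86.3, 32.4]
orientation: [-3.141, -0.0, 1.647]
force: [-4.8, 1.8, 5.1]
opening: 25.0
```

Run:
```python
from h import *
o=monitor.get_obs(); print(o['eef_pos'],o['orientation'],o['opening'],o['force'],o['t'])
p,d=snap('wrist','w2.png')
```

```text
[584.0170604   86.32437148  32.4063805 ] [-3.14085477e+00 -2.93452553e-04  1.64749909e+00] 24.993194447709794 [-4.77627373  1.84146435  5.08660661] 4.1667
```

View pics/w2.png

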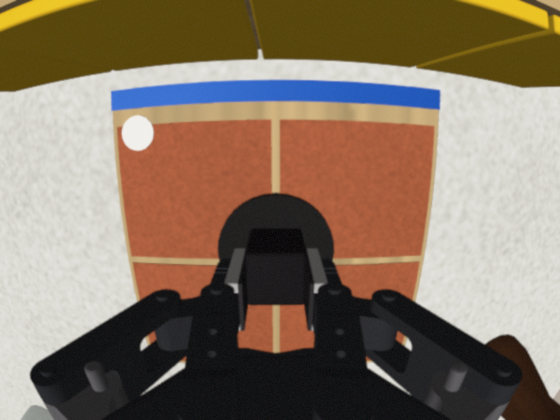

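Call:
jog_arm(targets=[{"x": -0.3,"y": 4,"z": 0.5,"twist": 0,"fingers": -1},{"x": -0.3,"y": 4,"z": 0,"twist": 0,"fingers": -1},{"x": -0.2,"y": 3,"z": 0,"twist": 0,"fingers": -1},{"x": 0,"y": 0,"z": 0,"twist": 0,"fingers": -1},{"x": 0,"y": 0,"z": 0,"twist": 0,"fingers": -1}], force=20)

```text
t: 4.63
eef_pos: [583.9, 97.6, 32.4]
orientation: [3.14, 0.0, 1.646]
force: [1.1, -1.0, 2.8]
opening: 25.6
```

Call:
jog_arm(targets=[{"x": -0.1,"y": 2,"z": 0,"twist": 0,"fingers": -1},{"x": 0,"y": 0,"z": 0,"twist": 0,"fingers": -1},{"x": -0.1,"y": 2,"z": 0,"twist": 0,"fingers": -1},{"x": 0,"y": 0,"z": 0,"twist": 0,"fingers": -1},{"x": 0,"y": 0,"z": 0,"twist": 0,"fingers": -1}])

```text
t: 5.05
eef_pos: [583.7, 99.5, 32.4]
orientation: [3.141, 0.004, 1.646]
force: [1.0, -9.5, 3.3]
opening: 25.4
```

Call:
jog_arm(targets=[{"x": -0.1,"y": 1.5,"z": 0,"twist": 0,"fingers": -1},{"x": 0,"y": 0,"z": 0,"twist": 0,"fingers": -1},{"x": -0.1,"y": 1.5,"z": 0,"twist": 0,"fingers": -1},{"x": 0,"y": 0,"z": 0,"twist": 0,"fingers": -1},{"x": 0,"y": 0,"z": 0,"twist": 0,"fingers": -1}])

```text
t: 5.47
eef_pos: [583.7, 99.6, 32.6]
orientation: [3.141, 0.009, 1.646]
force: [0.6, -21.3, 6.3]
opening: 25.0
```

Run:
```python
from h import *
o=monitor.get_obs(); print(o['eef_pos'],o['orientation'],o['force'],o['torque'],o['t'])
p,d=snap('wrist'); a=cv2.resize(p[30:180,80:480],(800,300))[:,:,::-1]
q,e=snap('side'); b=cv2.resize(q[150:270,180:380],(800,480))[:,:,::-1][:300*2]
cv2.imwrite('pics/c2.png',np.vstack([a,b])[:600])
```

```text
[583.74558101  99.59433775  32.5847493 ] [3.14108444 0.00876378 1.64612026] [  0.62602061 -21.29393041   6.27805661] [-3.26350177 -0.06846692 -0.06038635] 5.4667
```

View pics/c2.png

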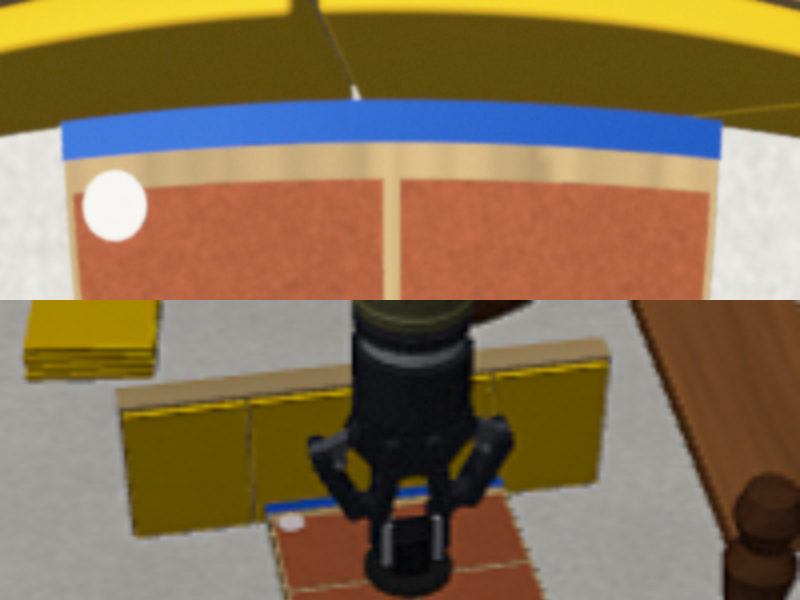

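Call:
jog_arm(targets=[{"x": 0.1,"y": -2,"z": 0,"twist": 0,"fingers": -1},{"x": 0.1,"y": -2,"z": 0,"twist": 0,"fingers": -1},{"x": 0,"y": 0,"z": 0,"twist": 0,"fingers": 0.4},{"x": 0,"y": 0,"z": 0,"twist": 0,"fingers": 0.4},{"x": 0,"y": 0,"z": 0,"twist": 0,"fingers": 0.4}])

```text
t: 5.98
eef_pos: [582.3, 101.1, 31.2]
orientation: [-3.14, -0.001, 1.645]
force: [-0.4, -0.7, -0.3]
opening: 59.2
```

Call:
jog_arm(targets=[{"x": 0,"y": 0,"z": 0,"twist": 0,"fingers": 0.4},{"x": 0,"y": 0,"z": 20,"twist": 0,"fingers": 0.4},{"x": 0,"y": 0,"z": 40,"twist": 0,"fingers": 0.4},{"x": 0,"y": 0,"z": 40,"twist": 0,"fingers": 0.4},{"x": 0,"y": 0,"z": 40,"twist": 0,"fingers": 0.4}])

```text
t: 6.4
eef_pos: [582.0, 101.0, 172.4]
orientation: [-3.139, -0.0, 1.646]
force: [1.4, 0.3, 0.4]
opening: 59.9
```

Call:
jog_arm(targets=[{"x": -4,"y": -36,"z": 30,"twist": -2.8,"fingers": 0.4},{"x": -4,"y": -36,"z": 20,"twist": -2.8,"fingers": 0.4},{"x": -4,"y": -36,"z": 10,"twist": -2.8,"fingers": 0.4},{"x": -4,"y": -36,"z": 0,"twist": -2.8,"fingers": 0.4},{"x": -4,"y": -36,"z": 0,"twist": -2.8,"fingers": 0.4}])

```text
t: 6.82
eef_pos: [563.6, -76.4, 229.9]
orientation: [3.139, -0.0, 1.4]
force: [0.5, -0.1, 0.0]
opening: 59.6
```

Call:
jog_arm(targets=[{"x": -4,"y": -36,"z": 0,"twist": -2.8,"fingers": 0.4},{"x": -4,"y": -36,"z": 0,"twist": -2.8,"fingers": 0.4},{"x": -4,"y": -36,"z": 0,"twist": -2.8,"fingers": 0.4},{"x": -4,"y": -36,"z": 0,"twist": -2.8,"fingers": 0.4},{"x": -4,"y": -36,"z": 0,"twist": -2.8,"fingers": 0.4}])

```text
t: 7.23
eef_pos: [543.0, -256.5, 228.1]
orientation: [-3.141, -0.001, 1.155]
force: [0.9, -0.8, -0.6]
opening: 60.1
```

Run:
```python
from h import *
o=monitor.get_obs(); print(o['eef_pos'],o['orientation'],o['force'],o['opening'],o['t'])
p,d=snap('wrist','w3.png'); 
q,e=snap('side'); W=cloud('side',e); np.savez('side3.npz',p=q,d=e,W=W); cv2.imwrite('pics/side3.png',q[:,:,::-1])
# panel check from side
X,Y,Z=[W[...,k] for k in range(3)]
with np.errstate(all='ignore'):
    hsv=cv2.cvtColor(q,cv2.COLOR_RGB2HSV);H,S,V=[hsv[...,k].astype(int) for k in range(3)]
    b=(H>100)&(H<125)&(S>110)&(abs(X-590)<120)&(Y>130)&(Y<230)&(Z<30); w=W[b].astype(np.float32)
    l=cv2.fitLine(w[:,:2],cv2.DIST_HUBER,0,.01,.01).ravel(); print('blue',len(w),np.degrees(np.arctan2(l[1],l[0])),l[2:],w.min(0),w.max(0))
    t=(abs(X-583)<100)&(Z>12)&(Z<24)&(Y>0)&(Y<182); r=cv2.minAreaRect(W[t][:,:2].astype(np.float32)); print(r)
```

```text
[ 543.01887245 -256.50206222  228.13286606] [-3.14125867e+00 -6.07955259e-04  1.15456519e+00] [ 0.91087962 -0.75696357 -0.61550683] 60.067162444218795 7.2333
blue 38 1.3731971 [517.6409  176.84793] [492.7798   170.80736   13.829708] [544.2053   185.28204   21.193653]
((581.1661987304688, 100.95048522949219), (175.0732879638672, 175.0425262451172), 4.54069185256958)
```

View pics/w3.png

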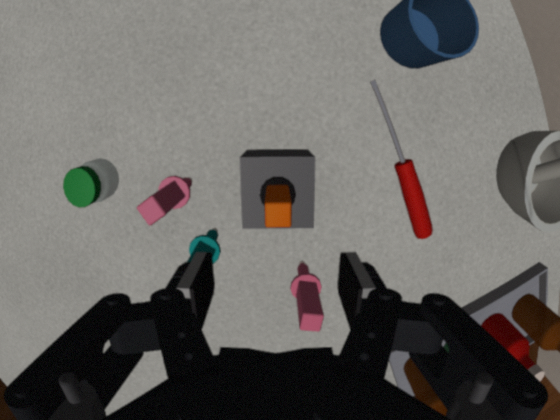

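```bash
cat >> h.py <<'E'
from scipy.spatial.transform import Rotation as Ro
def wcloud(d,o):
    i=vision.camera_info('wrist');K=np.array(i['mtx']);M=np.array(i['mount'])
    v,u=np.mgrid[:d.shape[0],:d.shape[1]]
    a=u-K[0,2];b=v-K[1,2];r=np.hypot(a,b)+1e-9;th=r/K[0,0]
    P=np.stack([a/r*np.tan(th)*d,b/r*np.tan(th)*d,d],-1)
    P=P@M[:3,:3].T+M[:3,3]
    W=P@Ro.from_euler('xyz',o['orientation']).as_matrix().T+o['eef_pos']; W[d<=0]=np.nan
    return W
E
python3 - <<'E'
from h import *
o=monitor.get_obs();p,d=snap('wrist');W=wcloud(d,o);X,Y,Z=[W[...,k] for k in range(3)]
print(o['eef_pos'])
hsv=cv2.cvtColor(p,cv2.COLOR_RGB2HSV);H,S,V=[hsv[...,k].astype(int) for k in range(3)]
with np.errstate(all='ignore'):
    n=(abs(X-544)<60)&(abs(Y+260)<60)
    t=n&(Z>67)&(Z<76);r=cv2.minAreaRect(W[t][:,:2].astype(np.float32));print('stand',np.nanmedian(Z[t]),r)
    t=n&(H<18)&(S>150)&(Z>137);w=W[t];print('top',len(w),np.median(w,0),cv2.minAreaRect(w[:,:2].astype(np.float32)))
    for nm,c in (('pinkA',(455,-217)),('turq',(454,-286)),('pinkB',(535,-368))):
        t=(np.hypot(X-c[0],Y-c[1])<45)&(Z>110);w=W[t];print(nm,len(w),np.nanmax(w[:,2]) if len(w) else '',np.median(w,0) if len(w) else '')
E
```

```text
[ 542.60666365 -259.24177169  227.96590478]
stand 72.01830305258946 ((543.9978637695312, -258.9288024902344), (70.1839828491211, 70.45195007324219), 66.45059204101562)
top 1061 [ 543.77203797 -255.58016591  142.26027608] ((541.0657958984375, -254.4053955078125), (32.54480743408203, 130.39352416992188), 64.57244873046875)
pinkA 7118 336.7495623203031 [ 493.63146069 -225.70214509  313.20521231]
turq 41 124.22468443917093 [ 452.76842339 -273.6295324   115.90737161]
pinkB 660 131.7512124474415 [ 530.29355566 -363.29872418  128.79283094]
```

Call:
jog_arm(targets=[{"x": 1.5,"y": 0.3,"z": -33,"twist": 0.3,"fingers": 0.2},{"x": 0,"y": 0,"z": -35,"twist": 0,"fingers": 0},{"x": 0,"y": 0,"z": -35,"twist": 0,"fingers": 0},{"x": 0,"y": 0,"z": -20,"twist": 0,"fingers": 0},{"x": 0,"y": 0,"z": -10,"twist": 0,"fingers": 0}])

```text
t: 7.8
eef_pos: [542.8, -252.1, 90.7]
orientation: [-3.134, -0.001, 1.164]
force: [0.1, -0.1, -0.6]
opening: 42.6
```

Call:
jog_arm(targets=[{"x": 0,"y": 0,"z": 0,"twist": 0,"fingers": 0},{"x": 0,"y": 0,"z": 0,"twist": 0,"fingers": -1},{"x": 0,"y": 0,"z": 0,"twist": 0,"fingers": -1},{"x": 0,"y": 0,"z": 0,"twist": 0,"fingers": -1},{"x": 0,"y": 0,"z": 0,"twist": 0,"fingers": -1}], force=20)

```text
t: 8.22
eef_pos: [546.3, -255.6, 97.7]
orientation: [3.138, 0.0, 1.162]
force: [0.1, 1.1, 1.2]
opening: 19.7
```

Call:
jog_arm(targets=[{"x": 0,"y": 0,"z": 0,"twist": 0,"fingers": -1},{"x": 0,"y": 0,"z": 0,"twist": 0,"fingers": -1},{"x": 0,"y": 0,"z": 0,"twist": 0,"fingers": -1},{"x": 0,"y": 0,"z": 0,"twist": 0,"fingers": -1},{"x": 0,"y": 0,"z": 0,"twist": 0,"fingers": -1}])

```text
t: 8.63
eef_pos: [546.3, -255.6, 97.7]
orientation: [3.138, -0.0, 1.162]
force: [0.3, 1.3, 5.7]
opening: 19.9
```

Call:
jog_arm(targets=[{"x": 0,"y": 0,"z": 5,"twist": 0,"fingers": -1},{"x": 0,"y": 0,"z": 10,"twist": 0,"fingers": -1},{"x": 0,"y": 0,"z": 10,"twist": 0,"fingers": -1},{"x": 0,"y": 0,"z": 10,"twist": 0,"fingers": -1},{"x": 0,"y": 0,"z": 5,"twist": 0,"fingers": -1}])

```text
t: 9.05
eef_pos: [545.7, -255.7, 137.7]
orientation: [3.139, 0.0, 1.162]
force: [0.4, 0.2, 0.2]
opening: 19.4
```

Call:
jog_arm(targets=[{"x": 0,"y": 0,"z": 0,"twist": 0,"fingers": -1},{"x": -2,"y": -4.5,"z": 0,"twist": 0,"fingers": -1},{"x": -2,"y": -4.5,"z": 0,"twist": 0,"fingers": -1},{"x": -2,"y": -4.5,"z": 0,"twist": 0,"fingers": -1},{"x": 0,"y": 0,"z": 0,"twist": 0,"fingers": -1}])

```text
t: 9.47
eef_pos: [538.7, -269.2, 135.2]
orientation: [-3.142, -0.0, 1.161]
force: [1.4, 1.7, 0.6]
opening: 20.2
```

Run:
```python
from h import *
o=monitor.get_obs(); print(o['eef_pos'],o['orientation'],o['force'],o['torque'],o['opening'],o['t'])
q,e=snap('side'); W=cloud('side',e)
X,Y,Z=[W[...,k] for k in range(3)]
hsv=cv2.cvtColor(q,cv2.COLOR_RGB2HSV);H,S,V=[hsv[...,k].astype(int) for k in range(3)]
cv2.imwrite('pics/s4.png',cv2.resize(q[230:370,200:380],(720,560))[:,:,::-1])
with np.errstate(all='ignore'):
    m=(H>3)&(H<18)&(S>150)&(abs(X-540)<90)&(abs(Y+275)<90)&(Z>80); w=W[m]; print(len(w),w.min(0),w.max(0))
```

```text
[ 538.72464085 -269.19953681  135.231015  ] [-3.14154389e+00 -4.47068882e-04  1.16078737e+00] [1.35560053 1.69143031 0.64545722] [ 0.39246976 -0.31932125  0.0628487 ] 20.237902511577467 9.4667
314 [ 486.11080794 -307.89652829  112.51587399] [ 574.98178891 -201.66486482  469.54809193]
```

View pics/s4.png

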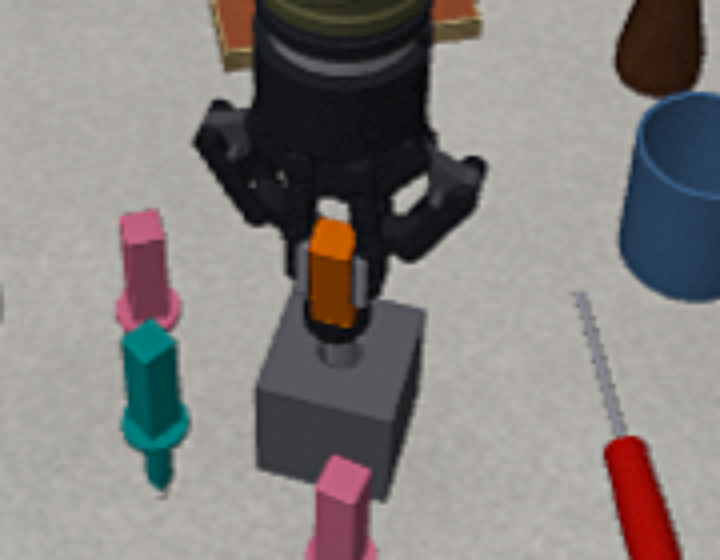

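Call:
jog_arm(targets=[{"x": -2.9,"y": -6.8,"z": 0,"twist": 0,"fingers": -1},{"x": -2.9,"y": -6.8,"z": -0.5,"twist": 0,"fingers": -1},{"x": -2.9,"y": -6.8,"z": -1.5,"twist": 0,"fingers": -1},{"x": -2.9,"y": -6.8,"z": -2.5,"twist": 0,"fingers": -1},{"x": -2.9,"y": -6.8,"z": -3,"twist": 0,"fingers": -1}])

```text
t: 9.93
eef_pos: [523.8, -303.2, 127.4]
orientation: [-3.141, -0.0, 1.161]
force: [2.3, 3.8, -1.9]
opening: 19.8
```

Run:
```python
from h import *
o=monitor.get_obs(); print(o['eef_pos'],o['orientation'],o['force'],o['torque'],o['opening'],o['t'])
q,e=snap('side'); W=cloud('side',e); np.savez('s5.npz',p=q,W=W)
cv2.imwrite('pics/s5.png',cv2.resize(q[230:370,200:380],(720,560))[:,:,::-1])
```

```text
[ 523.8204103  -303.19694506  127.40559905] [-3.14065197e+00 -3.05638897e-04  1.16143880e+00] [ 2.31115955  3.79030168 -1.86351883] [ 0.79426503 -0.36681611 -0.01899137] 19.8350472548458 9.9333
```

View pics/s5.png

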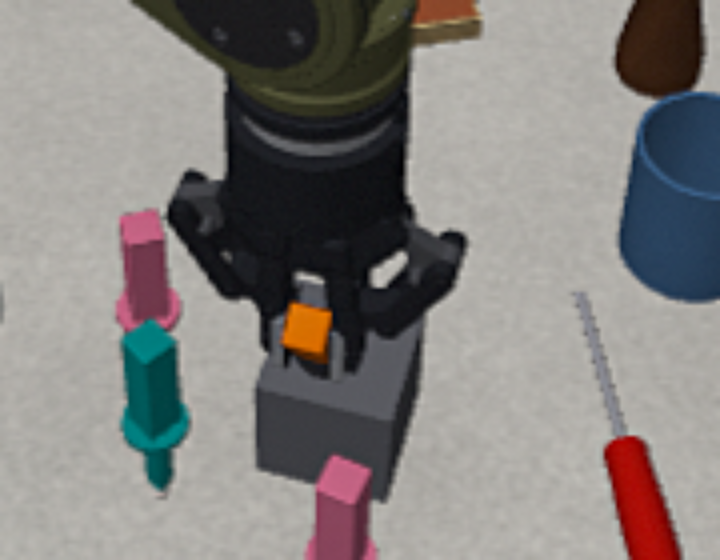

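Call:
jog_arm(targets=[{"x": -1.5,"y": -3.5,"z": 10,"twist": 0,"fingers": -1},{"x": -2,"y": -4.5,"z": 12,"twist": 0,"fingers": -1},{"x": -1,"y": -3,"z": 20,"twist": 0,"fingers": -1},{"x": 0,"y": 0,"z": 20,"twist": 0,"fingers": -1},{"x": 0,"y": 0,"z": 25,"twist": 0,"fingers": -1}])

```text
t: 10.4
eef_pos: [519.1, -314.5, 216.3]
orientation: [-3.141, 0.002, 1.161]
force: [0.5, -0.6, -1.8]
opening: 19.8
```

Call:
jog_arm(targets=[{"x": 0,"y": 10,"z": 0,"twist": 4.65,"fingers": -1},{"x": 0,"y": 20,"z": 0,"twist": 4.65,"fingers": -1},{"x": 0,"y": 25,"z": 0,"twist": 4.65,"fingers": -1},{"x": 0,"y": 25,"z": 0,"twist": 4.65,"fingers": -1},{"x": 0,"y": 25,"z": 0,"twist": 4.65,"fingers": -1}])

```text
t: 10.82
eef_pos: [519.9, -208.9, 217.0]
orientation: [3.14, 0.003, 1.571]
force: [0.3, -0.0, -0.4]
opening: 20.0
```

Call:
jog_arm(targets=[{"x": 0,"y": 25,"z": 0,"twist": 4.65,"fingers": -1},{"x": 0,"y": 25,"z": 0,"twist": 0,"fingers": -1},{"x": 0,"y": 20,"z": 0,"twist": 0,"fingers": -1},{"x": 0,"y": 10,"z": 0,"twist": 0,"fingers": -1},{"x": 0,"y": 0,"z": 0,"twist": 0,"fingers": -1}])

```text
t: 11.23
eef_pos: [520.2, -127.8, 216.4]
orientation: [3.14, 0.002, 1.651]
force: [0.4, -0.8, -1.9]
opening: 19.7
```

Run:
```python
from h import *
o=monitor.get_obs(); print(o['eef_pos'],o['orientation'],o['force'],o['torque'],o['opening'],o['t'])
p,d=snap('wrist'); np.savez('w6.npz',p=p,d=d,**{k:o[k] for k in('eef_pos','orientation')})
q,e=snap('side'); W=cloud('side',e); np.savez('s6.npz',p=q,W=W)
cv2.imwrite('pics/w6.png',np.hstack([p[:,100:460],cv2.resize(q[160:370,180:400],(440,420))])[:,:,::-1])
```

```text
[ 520.22507066 -127.80742989  216.42408448] [3.13997438e+00 1.61891751e-03 1.65102259e+00] [ 0.40156009 -0.80812788 -1.89457887] [-0.03378139 -0.03340757  0.00152569] 19.749904430448836 11.2333
```

View pics/w6.png

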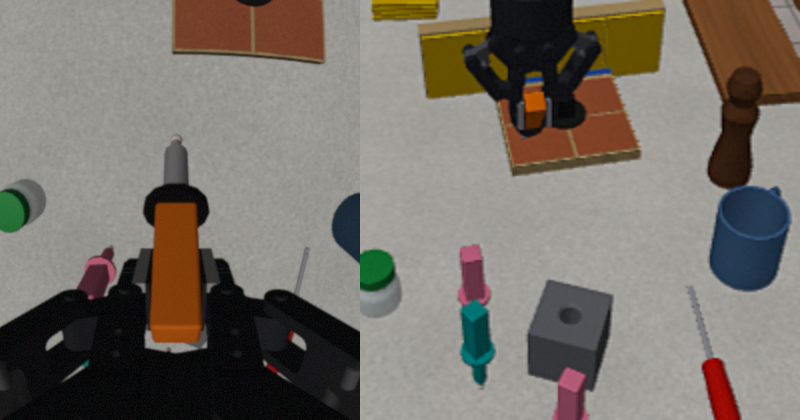

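Run:
```python
from h import *
z=np.load('w6.npz');p,d=z['p'],z['d']
i=vision.camera_info('wrist');K=np.array(i['mtx']);M=np.array(i['mount'])
o={'eef_pos':np.zeros(3),'orientation':np.zeros(3)}
T=wcloud(d,o)  # tool frame
np.set_printoptions(precision=1,suppress=True)
for v in range(132,190,4):
    r=T[v,266:288]; k=np.nanargmin(r[:,2]); c=r[r[:,2]<r[k,2]+8]; print(v,r[k],'n',len(c),c.mean(0),p[v,266+k])
hsv=cv2.cvtColor(p,cv2.COLOR_RGB2HSV);H,S,V=[hsv[...,k].astype(int) for k in range(3)]
m=(H>3)&(H<18)&(S>150)&(V>60);m[:, :245]=0;m[:,310:]=0;m[:205]=0;m[325:]=0
w=T[m];w=w[~np.isnan(w[:,0])];c=w.mean(0);_,s,vt=np.linalg.svd(w-c,full_matrices=False);print(len(w),c,s,vt)
print('lean',np.degrees(np.arctan2(abs(vt[0,0]),abs(vt[0,2]))))
```

```text
132 [ 52.7   2.6 214.2] n 22 [ 52.6   1.  216.1] [148 147 141]
136 [57.2  0.3 63.4] n 9 [57.1  0.3 64.9] [150 139 130]
140 [54.8  0.3 61.6] n 12 [54.7 -0.1 62.9] [100  95  96]
144 [53.1 -0.9 51.4] n 11 [53.   0.3 52.3] [94 92 92]
148 [51.  -2.7 48.4] n 20 [50.8 -0.1 50.1] [97 94 95]
152 [49.   1.4 44.5] n 21 [48.7  0.2 47.1] [89 85 87]
156 [47.  -0.9 41.7] n 21 [46.7  0.2 44.1] [97 94 93]
160 [45.1  0.2 39. ] n 21 [44.8  0.2 41. ] [93 91 91]
164 [43.4  0.8 35.2] n 21 [43.   0.2 37.8] [89 87 87]
168 [41.5 -0.3 32.8] n 21 [41.1  0.2 35.1] [93 89 91]
172 [39.6  0.2 31. ] n 22 [39.3  0.5 33. ] [91 87 89]
176 [38.  -0.9 27.7] n 22 [37.7  0.5 29.4] [95 92 92]
180 [36.4 -0.9 24.9] n 22 [36.   0.5 26.9] [91 88 89]
184 [37.7 -0.3  8.4] n 22 [37.4  0.4  9.6] [23 21 22]
188 [36.3  3.9  6.1] n 22 [36.   0.4  7.1] [11  9  8]
5604 [  9.9  -0.2 -21.2] [1276.8  422.    53.5] [[-0.5 -0.  -0.8]
 [ 0.   1.  -0. ]
 [-0.8  0.   0.5]]
lean 32.71351845303241
```

Call:
jog_arm(targets=[{"x": -2,"y": 20,"z": 0,"twist": 0,"fingers": -1},{"x": -2,"y": 35,"z": -5,"twist": 0,"fingers": -1},{"x": -2,"y": 35,"z": -10,"twist": 0,"fingers": -1},{"x": -2,"y": 35,"z": -10,"twist": 0,"fingers": -1},{"x": -2,"y": 35,"z": -15,"twist": 0,"fingers": -1}])

```text
t: 11.75
eef_pos: [511.1, 31.1, 176.2]
orientation: [3.138, 0.001, 1.646]
force: [0.4, -0.9, -1.6]
opening: 19.5
```

Call:
jog_arm(targets=[{"x": -2,"y": 30,"z": -20,"twist": 0,"fingers": -1},{"x": -1.5,"y": 25,"z": -20,"twist": 0,"fingers": -1},{"x": -1,"y": 15,"z": -20,"twist": 0,"fingers": -1},{"x": 0,"y": 5,"z": -4,"twist": 0,"fingers": -1},{"x": 0,"y": 0,"z": 0,"twist": 0,"fingers": -1}])

```text
t: 12.17
eef_pos: [504.6, 106.0, 109.2]
orientation: [-3.138, 0.001, 1.649]
force: [-0.7, 0.4, -1.3]
opening: 19.6
```

Run:
```python
from h import *
np.set_printoptions(precision=1,suppress=True)
o=monitor.get_obs();p,d=snap('wrist'); W=wcloud(d,o); print(o['eef_pos'],o['orientation'],o['force'],o['t'])
np.savez('w7.npz',p=p,d=d,W=W,eef_pos=o['eef_pos'],orientation=o['orientation']); cv2.imwrite('pics/w7.png',p[:,:,::-1])
X,Y,Z=[W[...,k] for k in range(3)]
hsv=cv2.cvtColor(p,cv2.COLOR_RGB2HSV);H,S,V=[hsv[...,k].astype(int) for k in range(3)]
x=np.array([np.cos(np.radians(4.34)),np.sin(np.radians(4.34))]);n=np.array([-x[1],x[0]])
U=W[...,:2]@x; N=W[...,:2]@n
with np.errstate(all='ignore'):
    y=(H>18)&(H<34)&(S>120)&(Z>30)&(Z<95)&(Y>140)
    w=W[y];l=cv2.fitLine(w[:,:2].astype(np.float32),cv2.DIST_HUBER,0,.01,.01).ravel();print('wall',len(w),np.degrees(np.arctan2(l[1],l[0])),l[2:],'N median',np.median(N[y]),np.std(N[y]))
    b=(H>100)&(H<125)&(S>110)&(Y>120)&(Z<40); w=W[b];print('blue',len(w),np.median(Z[b]),'N',np.percentile(N[b],[2,50,98]),'U',np.percentile(U[b],[0,1,99,100]))
    l=cv2.fitLine(w[:,:2].astype(np.float32),cv2.DIST_HUBER,0,.01,.01).ravel();print(np.degrees(np.arctan2(l[1],l[0])))
    wd=(S<35)&(V>150)&(Z>10)&(Z<30)&(Y>100);w=W[wd];print('white',len(w),np.median(w,0))
R=Ro.from_euler('xyz',o['orientation']).as_matrix()
t=o['eef_pos']+R@[54.5,.2,66]; print('tip',t,'U',t[:2]@x,'N',t[:2]@n)
i=vision.camera_info('wrist');print()
for v in range(126,146,3):
    r=W[v,262:292]; k=np.nanargmax(r[:,2]); print(v,262+k,r[k],p[v,262+k])
```

```text
[504.6 106.  109.2] [-3.1  0.   1.6] [-0.7  0.4 -1.3] 12.1667
wall 1036 4.3063197 [557.8 185. ] N median 142.2583882181474 0.6885438794126116
blue 2775 18.440886278675833 N [132.5 137.3 142. ] U [505.3 506.7 671.5 673.9]
4.2901063
white 347 [510.2 159.5  19. ]
tip [500.3 160.3  43.2] U 510.9554167368056 N 121.99871992247338

126 277 [500.3 168.6  19.1] [175 151 110]
129 287 [507.5 167.1  20.1] [201 185 160]
132 283 [504.9 164.7  19.9] [223 216 203]
135 277 [500.7 163.6  44.7] [161 148 137]
138 275 [499.6 161.7  46.3] [198 185 177]
141 274 [499.1 160.   49.1] [130 126 127]
144 274 [499.3 158.9  58.3] [124 120 121]
```

View pics/w7.png

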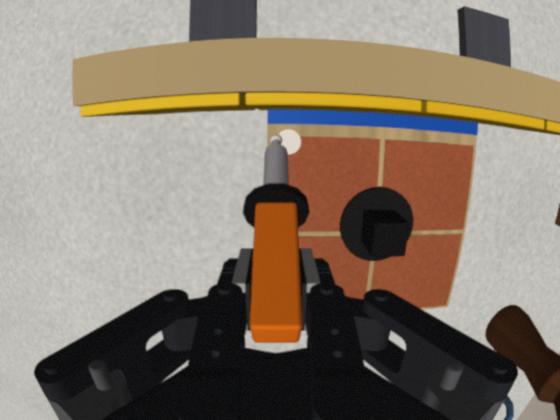

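Call:
jog_arm(targets=[{"x": 0.7,"y": 3.8,"z": -4.7,"twist": 0,"fingers": -1},{"x": 0.7,"y": 3.8,"z": -4.7,"twist": 0,"fingers": -1},{"x": 0.7,"y": 3.8,"z": -4.7,"twist": 0,"fingers": -1},{"x": 0,"y": 0,"z": 0,"twist": 0,"fingers": -1},{"x": 0,"y": 0,"z": 0,"twist": 0,"fingers": -1}])

```text
t: 12.63
eef_pos: [507.5, 117.6, 96.7]
orientation: [-3.141, 0.0, 1.649]
force: [0.2, 0.6, -1.8]
opening: 19.6
```

Run:
```python
from h import *
np.set_printoptions(precision=2,suppress=True)
x=np.array([np.cos(np.radians(4.34)),np.sin(np.radians(4.34))]);n=np.array([-x[1],x[0]])
F=[]
for k in range(3):
    o=monitor.get_obs();p,d=snap('wrist'); W=wcloud(d,o); F.append(o['force']); 
    w=W[134:140,266:284].reshape(-1,3); 
    print(o['eef_pos'],o['orientation'],o['force'])
    for v in (132,134,136,138,140): 
        r=W[v,262:292];k2=np.nanargmax(r[:,2]);print('  ',v,262+k2,r[k2],'N',r[k2,:2]@n,p[v,262+k2])
```

```text
[507.52 117.58  96.65] [-3.14  0.    1.65] [ 0.23  0.65 -1.8 ]
   132 286 [509.84 177.06  20.45] N 137.97425085974163 [ 72  89 154]
   134 266 [496.59 174.63  19.27] N 136.5526114581402 [ 38  86 170]
   136 276 [503.32 174.57  32.76] N 135.98130947843876 [189 175 164]
   138 276 [503.41 173.41  34.48] N 134.81855296591706 [191 179 170]
   140 276 [503.5  172.21  35.35] N 133.61507998794798 [128 122 122]
[507.65 117.59  96.89] [-3.14  0.    1.65] [-0.48 -0.31 -1.69]
   132 279 [505.36 176.65  19.38] N 137.90025098260548 [ 70  89 153]
   134 274 [502.11 175.08  20.22] N 136.58425773657132 [113 119 152]
   136 276 [503.47 174.64  33.82] N 136.03498120736361 [188 175 165]
   138 274 [502.32 173.35  35.05] N 134.844775543274 [202 188 181]
   140 279 [505.52 172.37  35.49] N 133.61608231161932 [125 117 113]
[507.71 117.63  97.01] [3.14 0.   1.65] [-0.25 -0.38 -0.78]
   132 279 [505.44 176.69  19.55] N 137.9386979538778 [ 75  93 154]
   134 278 [504.87 175.3   19.75] N 136.5907224526749 [ 87  99 148]
   136 276 [503.55 174.69  34.19] N 136.08511580943315 [186 172 163]
   138 277 [504.27 173.47  34.09] N 134.81051750499196 [186 172 164]
   140 274 [502.49 172.18  35.84] N 133.66502741511533 [141 138 136]
```

Call:
jog_arm(targets=[{"x": -0.1,"y": 1.1,"z": -2,"twist": 0,"fingers": -1},{"x": -0.1,"y": 1.1,"z": -2,"twist": 0,"fingers": -1},{"x": -0.1,"y": 1.1,"z": -2,"twist": 0,"fingers": -1},{"x": 0,"y": 1.1,"z": -2,"twist": 0,"fingers": -1},{"x": 0,"y": 0,"z": 0,"twist": 0,"fingers": -1}])

```text
t: 13.2
eef_pos: [507.1, 122.4, 88.3]
orientation: [-3.141, -0.0, 1.649]
force: [-0.4, -0.3, -0.8]
opening: 19.4
```

Call:
jog_arm(targets=[{"x": -0.1,"y": 1.1,"z": -2,"twist": 0,"fingers": -1},{"x": -0.1,"y": 1.1,"z": -2.3,"twist": 0,"fingers": -1},{"x": 0,"y": 0,"z": 0,"twist": 0,"fingers": -1},{"x": 0,"y": 0,"z": 0,"twist": 0,"fingers": -1},{"x": 0,"y": 0,"z": 0,"twist": 0,"fingers": -1}])

```text
t: 13.62
eef_pos: [507.2, 124.5, 84.8]
orientation: [3.141, -0.0, 1.649]
force: [0.3, 0.3, 1.2]
opening: 19.8
```

Run:
```python
from h import *
np.set_printoptions(precision=2,suppress=True)
x=np.array([np.cos(np.radians(4.34)),np.sin(np.radians(4.34))]);n=np.array([-x[1],x[0]])
for k in range(4):
    o=monitor.get_obs();p,d=snap('wrist'); W=wcloud(d,o)
    print(o['eef_pos'],o['orientation'],o['force'],o['torque'],o['t'])
# ball/shank profile in tool frame
T=wcloud(d,{'eef_pos':np.zeros(3),'orientation':np.zeros(3)})
for v in range(128,156,2):
    r=T[v,268:286]; k2=np.nanargmin(r[:,2]); print(v,r[k2],W[v,268+k2],p[v,268+k2])
hsv=cv2.cvtColor(p,cv2.COLOR_RGB2HSV);H,S,V=[hsv[...,k].astype(int) for k in range(3)]
m=(H>3)&(H<18)&(S>150)&(V>60);m[:, :245]=0;m[:,310:]=0;m[:205]=0;m[325:]=0
w=T[m];w=w[~np.isnan(w[:,0])];c=w.mean(0);_,s,vt=np.linalg.svd(w-c,full_matrices=False)
print(c,'lean',np.degrees(np.arctan2(abs(vt[0,0]),abs(vt[0,2]))))
```

```text
[507.23 124.48  84.76] [ 3.14 -0.    1.65] [0.28 0.28 1.15] [ 0.11  0.05 -0.03] 13.6167
[507.23 124.48  84.77] [ 3.14 -0.    1.65] [ 0.11 -0.05  1.78] [ 0.22  0.05 -0.01] 13.6667
[507.22 124.46  84.78] [ 3.14 -0.    1.65] [0.15 0.37 0.65] [0.18 0.07 0.03] 13.7167
[507.19 124.46  84.72] [ 3.14 -0.    1.65] [0.02 0.5  1.59] [0.19 0.01 0.01] 13.7667
128 [ 65.35  -1.6  -26.51] [500.5  189.48 111.24] [166 142 103]
130 [ 64.64  -1.25 -26.68] [500.91 188.8  111.41] [166 143 103]
132 [ 63.91  -0.9  -26.47] [501.32 188.1  111.2 ] [165 143 102]
134 [ 63.17  -0.55 -26.02] [501.72 187.39 110.75] [164 142  99]
136 [ 62.45   2.66 -26.03] [504.98 186.92 110.76] [180 147  60]
138 [ 61.57  -1.66 -23.56] [500.74 185.71 108.29] [216 175  39]
140 [ 60.79   2.36 -22.98] [504.81 185.25 107.71] [218 177  39]
142 [ 60.05  -0.2  -22.93] [502.31 184.3  107.66] [218 177  39]
144 [ 59.37  -2.03 -23.63] [500.55 183.49 108.36] [216 174  37]
146 [ 58.6   -1.3  -23.28] [501.33 182.77 108.01] [216 173  36]
148 [ 57.84   1.63 -23.13] [504.31 182.25 107.86] [209 168  33]
150 [ 57.1    1.26 -23.12] [504.   181.48 107.85] [173 140  40]
152 [49.07  1.96 44.06] [505.34 173.54  40.67] [105 100  97]
154 [48.14  0.23 42.02] [503.69 172.48  42.71] [118 115 116]
[  8.99   0.95 -16.56] lean 4.861670618047904
```

Call:
jog_arm(targets=[{"x": 0,"y": 0.5,"z": 0.2,"twist": 0,"fingers": -1},{"x": -0.1,"y": 0.5,"z": 0.3,"twist": 0,"fingers": -1},{"x": 0,"y": 0.5,"z": 0.2,"twist": 0,"fingers": -1},{"x": 0,"y": 0,"z": 0,"twist": 0,"fingers": -1},{"x": 0,"y": 0,"z": 0,"twist": 0,"fingers": -1}])

```text
t: 14.23
eef_pos: [507.0, 125.5, 85.0]
orientation: [3.142, 0.001, 1.649]
force: [1.4, -2.2, -1.3]
opening: 19.9
```

```bash
cat > chk.py <<'E'
from h import *
np.set_printoptions(precision=2,suppress=True)
F=[];P=[]
for k in range(5):
    o=monitor.get_obs(); vision.snapshot('side') if k<4 else 0; F.append(o['force']);P.append(o['eef_pos'])
print(np.mean(P,0),o['orientation'],np.mean(F,0),np.std(F,0),o['t'])
q,e=snap('side'); W=cloud('side',e); hsv=cv2.cvtColor(q,cv2.COLOR_RGB2HSV);H,S,V=[hsv[...,k].astype(int) for k in range(3)]
X,Y,Z=[W[...,k] for k in range(3)]
with np.errstate(all='ignore'):
    b=(H>100)&(H<125)&(S>110)&(abs(X-590)<120)&(Y>130)&(Y<230)&(Z<30); w=W[b].astype(np.float32)
    if len(w)>20:
        l=cv2.fitLine(w[:,:2],cv2.DIST_HUBER,0,.01,.01).ravel(); print('blue',len(w),np.degrees(np.arctan2(l[1],l[0])),'y@580',l[3]+(580-l[2])*l[1]/l[0],'x',w[:,0].min(),w[:,0].max())
    g=(H<18)&(S>140)&(abs(X-o['eef_pos'][0])<30)&(abs(Y-o['eef_pos'][1])<50)&(Z>60)&(Z<200);w=W[g]; print('handle',len(w))
    if len(w)>20:
        c=w.mean(0);_,s,vt=np.linalg.svd(w-c,full_matrices=False);print(vt[0],s)
cv2.imwrite('pics/chk.png',cv2.resize(q[150:290,190:400],(800,533))[:,:,::-1])
E
python3 chk.py
```

```text
[506.97 125.54  85.05] [3.14 0.   1.65] [ 1.22 -2.26 -1.  ] [0.33 0.6  0.56] 14.4333
blue 125 4.9188504 y@580 181.19052 x 492.86447 662.6731
handle 117
[-0.03  0.37 -0.93] [220.76  62.17  57.6 ]
```

Call:
jog_arm(targets=[{"x": 0,"y": -0.2,"z": -0.4,"twist": 0,"fingers": -1},{"x": 0,"y": -0.1,"z": -0.4,"twist": 0,"fingers": -1},{"x": 1.0,"y": 0.08,"z": 0,"twist": 0,"fingers": -1},{"x": 2,"y": 0.15,"z": 0,"twist": 0,"fingers": -1},{"x": 2.5,"y": 0.19,"z": 0,"twist": 0,"fingers": -1}])

```text
t: 14.9
eef_pos: [511.7, 126.2, 84.0]
orientation: [-3.14, -0.0, 1.649]
force: [-0.9, -0.9, 0.3]
opening: 19.6
```

Call:
jog_arm(targets=[{"x": 2.5,"y": 0.19,"z": 0,"twist": 0,"fingers": -1},{"x": 2.5,"y": 0.19,"z": 0,"twist": 0,"fingers": -1},{"x": 2.5,"y": 0.19,"z": 0,"twist": 0,"fingers": -1},{"x": 2.5,"y": 0.19,"z": 0,"twist": 0,"fingers": -1},{"x": 2.5,"y": 0.19,"z": 0,"twist": 0,"fingers": -1}])

```text
t: 15.32
eef_pos: [525.2, 127.0, 84.4]
orientation: [-3.141, -0.0, 1.649]
force: [-1.4, -1.4, 0.0]
opening: 19.8
```

```bash
python3 chk.py
```

```text
[525.78 126.98  84.65] [3.14 0.   1.65] [ 0.05 -1.44 -0.36] [0.77 0.5  0.43] 15.5167
blue 124 4.223396 y@580 181.1295 x 492.81302 661.69037
handle 120
[ 0.01 -0.36  0.93] [222.38  68.06  56.99]
```

Run:
```python
from h import *
def lean(q,W,e):
    hsv=cv2.cvtColor(q,cv2.COLOR_RGB2HSV);H,S,V=[hsv[...,k].astype(int) for k in range(3)]
    X,Y,Z=[W[...,k] for k in range(3)]
    with np.errstate(all='ignore'):
        g=(H<18)&(S>140)&(abs(X-e[0])<30)&(abs(Y-e[1])<50)&(Z>e[2]-30)&(Z<e[2]+100)
    w=W[g];c=w.mean(0);_,s,vt=np.linalg.svd(w-c,full_matrices=False);print(len(w),vt[0],s,c-e)
z=np.load('s6.npz');lean(z['p'],z['W'],np.array([520.2,-127.8,216.4]))
q,e=snap('side');o=monitor.get_obs();lean(q,cloud('side',e),o['eef_pos'])
o=monitor.get_obs();p,d=snap('wrist');T=wcloud(d,{'eef_pos':np.zeros(3),'orientation':np.zeros(3)})
hsv=cv2.cvtColor(p,cv2.COLOR_RGB2HSV);H,S,V=[hsv[...,k].astype(int) for k in range(3)]
m=(H>3)&(H<16)&(S>170)&(V>60);m[:, :245]=0;m[:,310:]=0;m[:212]=0;m[320:]=0;m&=(T[...,2]<20)
w=T[m];w=w[~np.isnan(w[:,0])]
for _ in range(3):
    c=np.median(w,0);A=np.c_[w[:,2],np.ones(len(w))];k,_,_,_=np.linalg.lstsq(A,w[:,0],rcond=None);r=w[:,0]-A@k;w=w[abs(r)<3]
print('wrist lean',len(w),np.degrees(np.arctan(k[0])),k)
```

```text
194 [ 0.0578016   0.33757798 -0.9395212 ] [284.90604985  90.83628607  72.37957559] [  0.1062318  -11.09595322  24.88636117]
118 [ 0.00434338 -0.35618183  0.93440657] [218.77785459  66.51063059  54.57023316] [ 0.48817685 -9.84054743 22.38812007]
wrist lean 5108 32.49225933314136 [ 0.63688035 23.40478799]
```

Call:
jog_arm(targets=[{"x": 2.5,"y": 0.19,"z": 0,"twist": 0,"fingers": -1},{"x": 2.5,"y": 0.19,"z": 0,"twist": 0,"fingers": -1},{"x": 2.5,"y": 0.19,"z": 0,"twist": 0,"fingers": -1},{"x": 2.5,"y": 0.19,"z": 0,"twist": 0,"fingers": -1},{"x": 2.5,"y": 0.19,"z": 0,"twist": 0,"fingers": -1}])

```text
t: 16.08
eef_pos: [537.3, 128.0, 84.2]
orientation: [-3.141, -0.0, 1.649]
force: [-2.4, -2.1, -0.3]
opening: 19.2
```

Call:
jog_arm(targets=[{"x": 2.5,"y": 0.19,"z": 0,"twist": 0,"fingers": -1},{"x": 2.5,"y": 0.19,"z": 0,"twist": 0,"fingers": -1},{"x": 2.5,"y": 0.19,"z": 0,"twist": 0,"fingers": -1},{"x": 2.5,"y": 0.19,"z": 0,"twist": 0,"fingers": -1},{"x": 2.5,"y": 0.19,"z": 0,"twist": 0,"fingers": -1}])

```text
t: 16.5
eef_pos: [550.2, 128.8, 84.4]
orientation: [-3.142, 0.0, 1.649]
force: [-1.7, -2.0, 0.5]
opening: 19.8
```

Call:
jog_arm(targets=[{"x": 2.5,"y": 0.19,"z": 0,"twist": 0,"fingers": -1},{"x": 2.5,"y": 0.19,"z": 0,"twist": 0,"fingers": -1},{"x": 2.5,"y": 0.19,"z": 0,"twist": 0,"fingers": -1},{"x": 2.5,"y": 0.19,"z": 0,"twist": 0,"fingers": -1},{"x": 2.5,"y": 0.19,"z": 0,"twist": 0,"fingers": -1}])

```text
t: 16.92
eef_pos: [562.7, 129.8, 84.4]
orientation: [-3.142, 0.0, 1.649]
force: [-1.6, -0.6, 1.2]
opening: 19.8
```

```bash
python3 chk.py
```

```text
[563.26 129.8   84.65] [3.14 0.   1.65] [ 0.05 -1.58  0.34] [0.94 0.55 0.52] 17.1167
blue 125 4.9035425 y@580 181.50908 x 492.79184 662.3391
handle 116
[-0.04 -0.36  0.93] [211.24  65.43  58.4 ]
```

Call:
jog_arm(targets=[{"x": 2.5,"y": 0.19,"z": 0,"twist": 0,"fingers": -1},{"x": 2.5,"y": 0.19,"z": 0,"twist": 0,"fingers": -1},{"x": 2.5,"y": 0.19,"z": 0,"twist": 0,"fingers": -1},{"x": 2.5,"y": 0.19,"z": 0,"twist": 0,"fingers": -1},{"x": 2.5,"y": 0.19,"z": 0,"twist": 0,"fingers": -1}])

```text
t: 17.58
eef_pos: [575.0, 130.8, 84.2]
orientation: [-3.141, -0.0, 1.649]
force: [-1.4, -2.6, 0.0]
opening: 20.0
```

Call:
jog_arm(targets=[{"x": 2.5,"y": 0.19,"z": 0,"twist": 0,"fingers": -1},{"x": 2.5,"y": 0.19,"z": 0,"twist": 0,"fingers": -1},{"x": 2.5,"y": 0.19,"z": 0,"twist": 0,"fingers": -1},{"x": 2.5,"y": 0.19,"z": 0,"twist": 0,"fingers": -1},{"x": 2.5,"y": 0.19,"z": 0,"twist": 0,"fingers": -1}])

```text
t: 18.0
eef_pos: [587.7, 131.7, 84.4]
orientation: [-3.141, 0.0, 1.649]
force: [-1.9, -1.5, 0.2]
opening: 20.0
```

Call:
jog_arm(targets=[{"x": 2.5,"y": 0.19,"z": 0,"twist": 0,"fingers": -1},{"x": 2.5,"y": 0.19,"z": 0,"twist": 0,"fingers": -1},{"x": 2.5,"y": 0.19,"z": 0,"twist": 0,"fingers": -1},{"x": 2.5,"y": 0.19,"z": 0,"twist": 0,"fingers": -1},{"x": 2.5,"y": 0.19,"z": 0,"twist": 0,"fingers": -1}])

```text
t: 18.42
eef_pos: [600.2, 132.7, 84.4]
orientation: [-3.142, 0.0, 1.649]
force: [-1.3, -1.4, 0.6]
opening: 19.7
```

```bash
python3 chk.py
```

```text
[600.77 132.64  84.66] [3.14 0.   1.65] [ 0.06 -1.35  0.16] [0.78 0.23 0.53] 18.6167
blue 125 3.9521995 y@580 180.70856 x 492.74484 661.97546
handle 110
[ 0.01  0.36 -0.93] [211.84  62.02  54.21]
```

Call:
jog_arm(targets=[{"x": 2.5,"y": 0.19,"z": 0,"twist": 0,"fingers": -1},{"x": 2.5,"y": 0.19,"z": 0,"twist": 0,"fingers": -1},{"x": 2.5,"y": 0.19,"z": 0,"twist": 0,"fingers": -1},{"x": 2.5,"y": 0.19,"z": 0,"twist": 0,"fingers": -1},{"x": 2.5,"y": 0.19,"z": 0,"twist": 0,"fingers": -1}])

```text
t: 19.08
eef_pos: [612.5, 133.6, 84.2]
orientation: [-3.141, -0.0, 1.649]
force: [-1.6, -0.9, 0.9]
opening: 19.6
```

Call:
jog_arm(targets=[{"x": 2.5,"y": 0.19,"z": 0,"twist": 0,"fingers": -1},{"x": 2.5,"y": 0.19,"z": 0,"twist": 0,"fingers": -1},{"x": 2.5,"y": 0.19,"z": 0,"twist": 0,"fingers": -1},{"x": 2.5,"y": 0.19,"z": 0,"twist": 0,"fingers": -1},{"x": 2.5,"y": 0.19,"z": 0,"twist": 0,"fingers": -1}])

```text
t: 19.5
eef_pos: [625.2, 134.6, 84.4]
orientation: [-3.142, -0.0, 1.649]
force: [-1.8, 0.3, 0.6]
opening: 19.8
```

Call:
jog_arm(targets=[{"x": 2.5,"y": 0.19,"z": 0,"twist": 0,"fingers": -1},{"x": 2.5,"y": 0.19,"z": 0,"twist": 0,"fingers": -1},{"x": 2.5,"y": 0.19,"z": 0,"twist": 0,"fingers": -1},{"x": 2.5,"y": 0.19,"z": 0,"twist": 0,"fingers": -1},{"x": 2.5,"y": 0.19,"z": 0,"twist": 0,"fingers": -1}])

```text
t: 19.92
eef_pos: [637.7, 135.5, 84.4]
orientation: [3.142, -0.0, 1.649]
force: [-0.9, -0.8, 1.1]
opening: 19.7
```

Call:
jog_arm(targets=[{"x": 2.5,"y": 0.19,"z": 0,"twist": 0,"fingers": -1},{"x": 2.5,"y": 0.19,"z": 0,"twist": 0,"fingers": -1},{"x": 2.5,"y": 0.19,"z": 0,"twist": 0,"fingers": -1},{"x": 2.5,"y": 0.19,"z": 0,"twist": 0,"fingers": -1},{"x": 2.5,"y": 0.19,"z": 0,"twist": 0,"fingers": -1}])

```text
t: 20.33
eef_pos: [650.2, 136.5, 84.4]
orientation: [3.142, -0.0, 1.649]
force: [-2.0, -1.6, -0.7]
opening: 19.8
```

Call:
jog_arm(targets=[{"x": 2.5,"y": 0.19,"z": 0,"twist": 0,"fingers": -1},{"x": 2.5,"y": 0.19,"z": 0,"twist": 0,"fingers": -1},{"x": 2.5,"y": 0.19,"z": 0,"twist": 0,"fingers": -1},{"x": 0,"y": 0,"z": 0,"twist": 0,"fingers": -1},{"x": 0,"y": 0,"z": 0,"twist": 0,"fingers": -1}])

```text
t: 20.75
eef_pos: [658.4, 137.0, 84.8]
orientation: [3.139, 0.0, 1.648]
force: [0.6, -1.1, 0.8]
opening: 19.9
```

```bash
python3 chk.py
python3 - <<'E'
from h import *
o=monitor.get_obs();p,d=snap('wrist');W=wcloud(d,o);T=wcloud(d,{'eef_pos':np.zeros(3),'orientation':np.zeros(3)})
hsv=cv2.cvtColor(p,cv2.COLOR_RGB2HSV);H,S,V=[hsv[...,k].astype(int) for k in range(3)]
m=(H>3)&(H<16)&(S>170)&(V>60);m[:, :245]=0;m[:,310:]=0;m[:212]=0;m[320:]=0;m&=(T[...,2]<20)
w=T[m];w=w[~np.isnan(w[:,0])]
for _ in range(3):
    A=np.c_[w[:,2],np.ones(len(w))];k,_,_,_=np.linalg.lstsq(A,w[:,0],rcond=None);r=w[:,0]-A@k;w=w[abs(r)<3]
print('wrist lean',len(w),np.degrees(np.arctan(k[0])),k)
E
```

```text
[658.27 136.99  84.84] [3.14 0.   1.65] [ 1.3  -1.65  0.31] [0.42 0.35 0.56] 20.95
blue 123 3.7435064 y@580 181.48134 x 492.76697 661.3346
handle 113
[-0.04 -0.37  0.93] [213.94  67.94  56.58]
wrist lean 5084 32.57521696751756 [ 0.63891739 23.43808867]
```

Call:
jog_arm(targets=[{"x": 0.4,"y": -3,"z": 5,"twist": 0,"fingers": -1},{"x": 0.6,"y": -8,"z": 15,"twist": 0,"fingers": -1},{"x": 0,"y": -4,"z": 30,"twist": 0,"fingers": -1},{"x": 0,"y": 0,"z": 40,"twist": 0,"fingers": -1},{"x": 0,"y": 0,"z": 40,"twist": 0,"fingers": -1}])

```text
t: 21.47
eef_pos: [657.0, 121.2, 215.1]
orientation: [-3.138, -0.0, 1.648]
force: [0.0, 0.7, -1.0]
opening: 19.8
```

Call:
jog_arm(targets=[{"x": -11.3,"y": -20,"z": 0,"twist": -2.4,"fingers": -1},{"x": -11.3,"y": -34,"z": 0,"twist": -2.4,"fingers": -1},{"x": -11.3,"y": -36,"z": 0,"twist": -2.4,"fingers": -1},{"x": -11.3,"y": -37,"z": 0,"twist": -2.4,"fingers": -1},{"x": -11.3,"y": -37,"z": 0,"twist": -2.4,"fingers": -1}])

```text
t: 21.88
eef_pos: [600.7, -43.4, 215.5]
orientation: [3.142, -0.0, 1.438]
force: [1.4, -1.0, -1.4]
opening: 20.0
```

Call:
jog_arm(targets=[{"x": -11.3,"y": -37,"z": 0,"twist": -2.4,"fingers": -1},{"x": -11.3,"y": -37,"z": 0,"twist": -2.4,"fingers": -1},{"x": -11.3,"y": -37,"z": 0,"twist": -2.4,"fingers": -1},{"x": -11.3,"y": -37,"z": 0,"twist": -2.4,"fingers": -1},{"x": -11.3,"y": -37,"z": -10,"twist": -2.4,"fingers": -1}])

```text
t: 22.3
eef_pos: [545.3, -229.4, 207.9]
orientation: [3.137, 0.0, 1.228]
force: [1.5, -0.5, -1.3]
opening: 19.6
```

Call:
jog_arm(targets=[{"x": -11.3,"y": -37,"z": -15,"twist": -2.4,"fingers": -1},{"x": -11,"y": -30,"z": -12,"twist": -1.5,"fingers": -1},{"x": 0,"y": -11,"z": 0,"twist": 0,"fingers": -1},{"x": 0,"y": 0,"z": 0,"twist": 0,"fingers": -1},{"x": 0,"y": 0,"z": 0,"twist": 0,"fingers": -1}])

```text
t: 22.72
eef_pos: [523.1, -305.2, 178.2]
orientation: [3.141, -0.001, 1.161]
force: [0.0, 0.4, -2.7]
opening: 19.6
```

```bash
cat > tip.py <<'E'
from h import *
np.set_printoptions(precision=2,suppress=True)
o=monitor.get_obs();p,d=snap('wrist');W=wcloud(d,o);T=wcloud(d,{'eef_pos':np.zeros(3),'orientation':np.zeros(3)})
print(o['eef_pos'],o['orientation'],o['force'],o['torque'],o['opening'],o['t'])
hsv=cv2.cvtColor(p,cv2.COLOR_RGB2HSV);H,S,V=[hsv[...,k].astype(int) for k in range(3)]
m=(H>3)&(H<16)&(S>170)&(V>60);m[:, :245]=0;m[:,310:]=0;m[:200]=0;m[325:]=0;m&=(T[...,2]<20)
w=T[m];w=w[~np.isnan(w[:,0])]
for _ in range(3):
    A=np.c_[w[:,2],np.ones(len(w))];k,_,_,_=np.linalg.lstsq(A,w[:,0],rcond=None);r=w[:,0]-A@k;w=w[abs(r)<3]
th=np.arctan(k[0]); ax=k[1]-19*k[0]-10/np.cos(th)
print('lean',len(w),np.degrees(th),'axis x at grip',ax)
X,Y,Z=[W[...,j] for j in range(3)]
with np.errstate(all='ignore'):
    t=(abs(X-544)<60)&(abs(Y+260)<60)&(Z>67)&(Z<76);r=cv2.minAreaRect(W[t][:,:2].astype(np.float32));print('stand',r)
dd=np.array([np.cos(np.radians(66.5)),np.sin(np.radians(66.5))]);jj=np.array([dd[1],-dd[0]])
print('TCP rel stand centre d,j:',(o['eef_pos'][:2]-[544,-258.9])@dd,(o['eef_pos'][:2]-[544,-258.9])@jj)
cv2.imwrite('pics/tip.png',p[:,:,::-1])
E
python3 tip.py
```

```text
[ 523.07 -305.23  178.23] [ 3.14 -0.    1.16] [ 0.02  0.42 -2.65] [-0.02 -0.03 -0.02] 19.623875669387882 22.7167
lean 5677 32.62788433366877 axis x at grip -0.41295347170576235
stand ((544.086669921875, -259.0267333984375), (70.1502685546875, 70.64533996582031), 66.40164947509766)
TCP rel stand centre d,j: -50.82891956184761 -0.7224372790747502
```

View pics/tip.png

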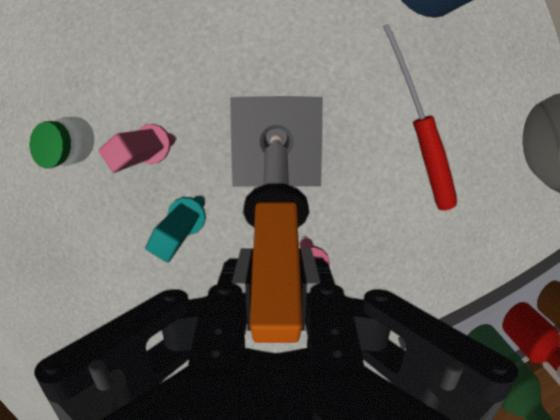

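Call:
jog_arm(targets=[{"x": 0.4,"y": -0.2,"z": -20,"twist": 0,"fingers": -1},{"x": 0.3,"y": -0.1,"z": -15,"twist": 0,"fingers": -1},{"x": 0,"y": 0,"z": -10,"twist": 0,"fingers": -1},{"x": 0,"y": 0,"z": -5,"twist": 0,"fingers": -1},{"x": 0,"y": 0,"z": 0,"twist": 0,"fingers": -1}])

```text
t: 23.18
eef_pos: [523.9, -303.7, 126.5]
orientation: [-3.14, -0.001, 1.163]
force: [0.7, 1.2, -1.1]
opening: 20.0
```

Call:
jog_arm(targets=[{"x": 3.3,"y": 7.6,"z": 3,"twist": 0,"fingers": -1},{"x": 3.3,"y": 7.6,"z": 4,"twist": 0,"fingers": -1},{"x": 3.3,"y": 7.6,"z": 3,"twist": 0,"fingers": -1},{"x": 0,"y": 0,"z": 0,"twist": 0,"fingers": -1},{"x": 0,"y": 0,"z": 0,"twist": 0,"fingers": -1}])

```text
t: 23.6
eef_pos: [535.0, -281.9, 138.9]
orientation: [3.139, -0.001, 1.163]
force: [-0.1, -0.5, -1.8]
opening: 19.3
```

```bash
python3 tip.py
```

```text
[ 535.04 -281.93  138.86] [ 3.14 -0.    1.16] [-0.08 -0.45 -1.8 ] [-0.   -0.03  0.04] 19.324775516213595 23.6
lean 4909 19.19266356503075 axis x at grip -2.2998424653296095
stand ((544.0712890625, -258.9429931640625), (70.68940734863281, 70.59149169921875), 66.68356323242188)
TCP rel stand centre d,j: -24.696551147133302 0.9658535653004847
```

Call:
jog_arm(targets=[{"x": 2.7,"y": 6.5,"z": 2.3,"twist": 0,"fingers": -1},{"x": 2.7,"y": 6.5,"z": 1.7,"twist": 0,"fingers": -1},{"x": 2.7,"y": 6.5,"z": 1,"twist": 0,"fingers": -1},{"x": 2.5,"y": 6.2,"z": 0.5,"twist": 0,"fingers": -1},{"x": 0,"y": 0,"z": 0,"twist": 0,"fingers": -1}])

```text
t: 24.07
eef_pos: [545.2, -255.8, 143.5]
orientation: [3.14, -0.0, 1.163]
force: [0.4, -1.3, 0.1]
opening: 20.3
```

```bash
python3 tip.py
```

```text
[ 545.23 -255.82  143.47] [ 3.14 -0.    1.16] [ 0.36 -1.26  0.12] [-0.27  0.08  0.03] 20.310769663196808 24.0667
lean 3590 4.923861025298443 axis x at grip -4.157651541287972
stand ((545.7653198242188, -255.4762420654297), (62.648712158203125, 70.30072784423828), 66.76703643798828)
TCP rel stand centre d,j: 3.314074844249744 -0.09771365617101324
```

Call:
jog_arm(targets=[{"x": -1.6,"y": -3.7,"z": 0,"twist": 0,"fingers": -1},{"x": 0,"y": 0,"z": -5,"twist": 0,"fingers": -1},{"x": 0,"y": 0,"z": -5,"twist": 0,"fingers": -1},{"x": 0.2,"y": 0.5,"z": -5,"twist": 0,"fingers": -1},{"x": 0,"y": 0,"z": 0,"twist": 0,"fingers": -1}])

```text
t: 24.53
eef_pos: [541.8, -259.3, 125.6]
orientation: [-3.138, -0.001, 1.161]
force: [-0.1, 0.5, -2.3]
opening: 19.8
```

```bash
python3 tip.py
```

```text
[ 541.75 -259.28  125.59] [-3.14 -0.    1.16] [-0.11  0.46 -2.27] [-0.01  0.04  0.01] 19.788475910482585 24.5333
lean 3576 4.987714948480526 axis x at grip -4.141360402240434
stand ((544.8809814453125, -257.08233642578125), (65.9906005859375, 70.10850524902344), 66.55158233642578)
TCP rel stand centre d,j: -1.2417127387940963 -1.9116031217762863
```

Call:
jog_arm(targets=[{"x": 1.3,"y": 0,"z": -5,"twist": 0,"fingers": -1},{"x": 1,"y": 0.8,"z": -5,"twist": 0,"fingers": -1},{"x": 0.5,"y": 1,"z": -5,"twist": 0,"fingers": -1},{"x": 0.5,"y": 1,"z": -5,"twist": 0,"fingers": -1},{"x": 0,"y": 0,"z": -3,"twist": 0,"fingers": -1}])

```text
t: 25.0
eef_pos: [545.7, -257.4, 104.1]
orientation: [-3.14, 0.001, 1.162]
force: [-2.2, -2.8, 1.5]
opening: 19.8
```

Call:
jog_arm(targets=[{"x": 0,"y": 0,"z": -1.5,"twist": 0,"fingers": -1},{"x": 0,"y": 0,"z": 0,"twist": 0,"fingers": -1},{"x": 0,"y": 0,"z": 0,"twist": 0,"fingers": -1},{"x": 0,"y": 0,"z": 0,"twist": 0,"fingers": -1},{"x": 0,"y": 0,"z": 0,"twist": 0,"fingers": -1}])

```text
t: 25.42
eef_pos: [545.9, -257.0, 102.9]
orientation: [-3.141, -0.0, 1.162]
force: [-2.7, -2.0, -4.0]
opening: 19.5
```

```bash
python3 tip.py
```

```text
[ 545.85 -257.    102.86] [-3.14 -0.    1.16] [-2.74 -2.01 -4.03] [-0.62  0.55  0.02] 19.503143187475537 25.4167
lean 3493 4.105168397836914 axis x at grip -4.269484285486461
stand ((546.0198364257812, -253.56138610839844), (59.70167541503906, 70.7028579711914), 67.03084564208984)
TCP rel stand centre d,j: 2.4834706356583522 0.9423329922967792
```

Call:
jog_arm(targets=[{"x": -1,"y": 0.2,"z": -1,"twist": 0,"fingers": -1},{"x": -0.5,"y": 0,"z": -2,"twist": 0,"fingers": -1},{"x": 0,"y": 0,"z": -1,"twist": 0,"fingers": -1},{"x": 0,"y": 0,"z": 0,"twist": 0,"fingers": -1},{"x": 0,"y": 0,"z": 0,"twist": 0,"fingers": -1}])

```text
t: 25.88
eef_pos: [545.2, -257.0, 99.7]
orientation: [3.14, -0.0, 1.162]
force: [-0.4, -2.0, -1.6]
opening: 20.2
```

```bash
python3 tip.py
```

```text
[ 545.23 -256.96   99.68] [ 3.14 -0.    1.16] [-0.43 -2.02 -1.61] [-0.34  0.03  0.04] 20.168790141121722 25.8833
lean 3517 4.261296013442775 axis x at grip -4.26048248600088
stand ((546.46728515625, -253.093505859375), (58.353397369384766, 70.4801025390625), 67.00839233398438)
TCP rel stand centre d,j: 2.2672271585461363 0.3579948636070174
```

Forces are small and the stylus is about 2 mm above its seat. I'll release it, withdraw straight up and check.

Call:
jog_arm(targets=[{"x": 0,"y": 0,"z": -1,"twist": 0,"fingers": -1},{"x": 0,"y": 0,"z": 0,"twist": 0,"fingers": -0.4},{"x": 0,"y": 0,"z": 0,"twist": 0,"fingers": 0},{"x": 0,"y": 0,"z": 0,"twist": 0,"fingers": 0},{"x": 0,"y": 0,"z": 0,"twist": 0,"fingers": 0}])

```text
t: 26.35
eef_pos: [544.8, -256.8, 98.2]
orientation: [-3.141, -0.0, 1.162]
force: [-0.9, -0.3, 0.7]
opening: 42.6
```

Call:
jog_arm(targets=[{"x": 0,"y": 0,"z": 0,"twist": 0,"fingers": 0},{"x": 0,"y": 0,"z": 10,"twist": 0,"fingers": 0},{"x": 0,"y": 0,"z": 35,"twist": 0,"fingers": 0},{"x": 0,"y": 0,"z": 40,"twist": 0,"fingers": 0},{"x": 0,"y": 0,"z": 40,"twist": 0,"fingers": 0}])

```text
t: 26.77
eef_pos: [544.1, -256.6, 224.5]
orientation: [-3.14, -0.0, 1.162]
force: [0.9, -1.0, 0.4]
opening: 42.8
```

```bash
cat > fin.py <<'E'
from h import *
np.set_printoptions(precision=1,suppress=True)
o=monitor.get_obs(); print(o['eef_pos'],o['force'],o['opening'],o['t'])
for c in ('side','scene','wrist'):
    o=monitor.get_obs();q,e=snap(c); W=wcloud(e,o) if c=='wrist' else cloud(c,e)
    X,Y,Z=[W[...,k] for k in range(3)]; hsv=cv2.cvtColor(q,cv2.COLOR_RGB2HSV);H,S,V=[hsv[...,k].astype(int) for k in range(3)]
    with np.errstate(all='ignore'):
        g=(H>3)&(H<18)&(S>140)&(abs(X-544)<35)&(abs(Y+259)<35)&(Z>75)&(Z<150); w=W[g]
        if len(w)>10:
            hi=w[w[:,2]>137]; print(c,'stylus',len(w),'zmin/max',np.percentile(w[:,2],[1,99]),'top',np.median(hi,0) if len(hi) else '')
            lo=w[w[:,2]<100];mi=w[(w[:,2]>115)&(w[:,2]<135)]
            if len(lo) and len(mi): print('   low',lo.mean(0),'mid',mi.mean(0))
        b=(H>100)&(H<125)&(S>110)&(abs(X-590)<120)&(Y>130)&(Y<230)&(Z<30); w=W[b].astype(np.float32)
        if len(w)>20: l=cv2.fitLine(w[:,:2],cv2.DIST_HUBER,0,.01,.01).ravel(); print('  blue',len(w),np.degrees(np.arctan2(l[1],l[0])),'y@580',l[3]+(580-l[2])*l[1]/l[0],'x',w[:,0].min(),w[:,0].max())
    if c!='wrist':
        z=np.load(c+'0.npz')
        for n in ('mug','spacer_jar','screwdriver','pepper_mill','tile_stack','fruit_bowl'):
            for r in vision.masks_of(n,c)[:1]: print('  ',n,np.round(r['score'],2),np.nanmedian(W[np.array(r['mask'])],0))
E
python3 fin.py
```

```text
[ 544.1 -256.6  224.5] [ 0.9 -1.   0.4] 42.75049376122754 26.7667
side stylus 299 zmin/max [ 77.7 144.1] top [ 544.9 -261.6  141.4]
   low [ 541.8 -266.6   88.3] mid [ 543.8 -267.9  125.3]
  blue 41 0.81026596 y@580 178.59839 x 492.9517 546.7622
   mug 0.94 [ 757.7 -176.2   54.2]
   spacer_jar 0.7 [ 345.1 -178.6   47.3]
   screwdriver 0.56 [ 685.8 -346.5   22.2]
   pepper_mill 0.7 [775.2 -33.7  86.8]
   tile_stack 0.86 [373.6 389.2  29.1]
scene stylus 151 zmin/max [ 77.  144.6] top [ 548.6 -257.   142.3]
   low [ 552.  -260.    87.7] mid [ 552.6 -258.4  125.9]
  blue 91 4.5695353 y@580 184.14073 x 496.48605 659.3865
   mug 0.95 [ 769.8 -154.5   50.6]
   spacer_jar 0.79 [ 357.  -163.8   55.5]
   screwdriver 0.78 [ 690.3 -335.8   21.4]
   pepper_mill 0.67 [793.6 -25.9  97.1]
   tile_stack 0.59 [383.1 409.4  30.9]
   fruit_bowl 0.8 [674.  464.3  53. ]
wrist stylus 1147 zmin/max [ 78.8 143.2] top [ 545.5 -257.2  141.8]
   low [ 548.7 -250.1   88.6] mid [ 549.2 -249.2  125.3]
```

Call:
jog_arm(targets=[{"x": 8,"y": 38,"z": 5,"twist": 5.5,"fingers": 0},{"x": 8,"y": 38,"z": 5,"twist": 5.5,"fingers": 0},{"x": 8,"y": 38,"z": 5,"twist": 5.5,"fingers": 0},{"x": 8,"y": 38,"z": 0,"twist": 5.5,"fingers": 0},{"x": 8,"y": 38,"z": 0,"twist": 5.8,"fingers": 0}])

```text
t: 27.93
eef_pos: [585.1, -65.4, 239.2]
orientation: [3.14, 0.0, 1.651]
force: [0.4, -0.6, -0.1]
opening: 42.5
```

Call:
jog_arm(targets=[{"x": 0,"y": 38,"z": 0,"twist": 0,"fingers": 0},{"x": 0,"y": 38,"z": 0,"twist": 0,"fingers": 0},{"x": 0,"y": 30,"z": 0,"twist": 0,"fingers": 0},{"x": 0,"y": 10,"z": 0,"twist": 0,"fingers": 0},{"x": 0,"y": 0,"z": 0,"twist": 0,"fingers": 0}])

```text
t: 28.35
eef_pos: [584.6, 51.1, 238.4]
orientation: [3.142, -0.0, 1.651]
force: [0.6, -1.1, -0.6]
opening: 42.5
```

Run:
```python
from h import *
o=monitor.get_obs();p,d=snap('wrist');W=wcloud(d,o);X,Y,Z=[W[...,k] for k in range(3)]; print(o['eef_pos'],o['t'])
hsv=cv2.cvtColor(p,cv2.COLOR_RGB2HSV);H,S,V=[hsv[...,k].astype(int) for k in range(3)]
a=np.radians(4.31);x=np.array([np.cos(a),np.sin(a)]);n=np.array([-x[1],x[0]]);U=W[...,:2]@x;N=W[...,:2]@n
with np.errstate(all='ignore'):
    y=(H>18)&(H<34)&(S>120)&(Z>30)&(Z<95)&(Y>140);b=(H>100)&(H<125)&(S>110)&(Y>120)&(Z<40)
    print('blue U',np.percentile(U[b],[0.5,99.5]),'Z',np.median(Z[b]))
    for u in range(505,680,20):
        s=abs(U-u)<10; print(u,'wall N',np.median(N[y&s]) if (y&s).any() else None,'blue N max',np.percentile(N[b&s],98) if (b&s).any() else None, 'worktop between', ((S<40)&s&(Z<8)&(N>120)&(N<143)).sum())
```

```text
[584.61647939  51.13443839 238.42856786] 28.35
blue U [505.83783453 673.20609006] Z 18.482472541539522
505 wall N 142.66648595399255 blue N max 142.56411090440903 worktop between 87
525 wall N 142.66166972143316 blue N max 142.36571045035794 worktop between 0
545 wall N 142.66860519830726 blue N max 142.39718908193424 worktop between 0
565 wall N 142.6462102636539 blue N max 141.9741165285184 worktop between 0
585 wall N 142.67766268098023 blue N max 141.7614476581706 worktop between 0
605 wall N 142.63192278171658 blue N max 141.97572482126756 worktop between 0
625 wall N 142.6358127543501 blue N max 142.37932768705267 worktop between 0
645 wall N 142.64388387527904 blue N max 142.40676577628187 worktop between 0
665 wall N 142.73829755701996 blue N max 142.31887005545838 worktop between 0
```

```bash
python3 -c "
from station import order; print(order.sign_off())"
```

```text
the job is handed in; nothing more can be done
None
```

I turned the panel flush to the upstand, ran the orange stylus along the whole blue edge from the white-dot end, put it back in its stand and handed in at about 28 s of the 72 s allowed. The hand-in gives no verdict.

- **Panel:** I gripped the knob, turned the panel about 57° clockwise and pushed it to the wall until it stopped at about 21 N. The last wrist-camera check showed the blue edge within 1 mm of the wall face at both ends, and the panel had not shifted.
- **Stylus lean:** The arm's moves cannot tilt the tool, so I leaned the stylus in the grip by levering it against the rim of its hole. It measured about 32.5°, a little under the 35° asked.
- **Joint run:** The tip ran from about -75 mm to +75 mm along the panel at roughly 3 cm/s. Forces stayed at about 1–3 N, implying the tip was pressed in about 4 mm; I could not read the plunger directly. At the first touch the tip pressed only on the panel, then mainly on the wall, so I adjusted it before starting the run. The arm also stood still for two checks partway along.
- **Return:** I straightened the stylus in the hole and released it. The depth readings show it seated upright, with its handle from about 78 to 143 mm high.
- **Bystanders:** They measured within a few millimetres of their start positions. The side camera did not report the fruit bowl in either check, but the scene camera put it within 2 mm.

The cameras disagreed by about 2 mm on where the wall stood, so I used the wrist camera and the contact force for the final alignment.

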